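# Close down the watch repair bench

### The job

Leave the watch repair bench tidy for the night: set the movement in its holder upright in the middle of the round white tray and put the clear dust cover over it, seated flat inside the tray's rim; stand the eye loupe, the air blower and the oil-cup stand upright, each down in the recess of the wooden block made for it. Set things down, do not drop them, and do not shift the glass jar.

Things in the scene. Friction and masses are not known exactly. Their poses are not given: they have to be found in the camera images.
- holder_mid (a point): Loose. Watch movement in its steel holder: a flat block 44 (its x) x 34 (its y) x 20 mm high with a jaw at each end and a round brass movement between them, a brass screw head standing out 8 mm at its +x end. This point is its centre, 10 mm above its underside; z is up. Its sides at y = +-17 mm are flat and full height only at the end jaws, the lower 10 mm all along; grip it across y.
- cover_knob (a point): Loose. Clear plastic dust cover: a dome 96 mm across and 50 mm high, open below (88 mm wide inside, 46 mm deep, narrowing in the top 12 mm), with a black round knob 16 mm thick on top, reaching from 50 to 72 mm above the rim it stands on. This point is the middle of the knob, on the dome's axis, 61 mm above the rim's underside; z is up. Lift it by the knob.
- loupe_mid (a point): Loose. Black eye loupe standing on its wide eye cup: 32 mm across at the foot, a barrel 26 mm across from 14 mm up to its top at 42 mm. This point is its centre on its axis, 21 mm above its foot; z is up.
- blower_mid (a point): Loose. Dark rubber air blower standing on its foot: a round bulb, 48 mm across at the foot and 54 mm from 18 to 34 mm up, shoulder at 55 mm, then a thin steel nozzle pointing up to 72 mm. It is stiff. This point is on its axis, 36 mm above its foot; z is up.
- oilers_mid (a point): Loose. Oil-cup stand: a rectangular grey bar 80 (its x) x 28 (its y) x 20 mm high carrying a row of four steel cups with black knobbed lids 18 mm across, 34 mm high in all. This point is its centre, 17 mm above its underside; z is up. Grip the bar across y. Either way round will do in its block.
- tray: Fixed target for movement holder and dust cover. Round white tray 130 mm across with a flat floor 6 mm above the bench and a rim 9 mm high, 122 mm across inside. Origin: centre of its underside, on the bench; z is up.
- loupe_block: Fixed target for the loupe. Square wooden block 80 x 80 x 12 mm with a round recess 48 mm across and 5 mm deep, felt-lined in dark green. Origin: centre of its underside, on the bench, the recess centred above it with its floor 7 mm above the bench; z is up.
- blower_block: Fixed target for the air blower. Square wooden block 100 x 100 x 12 mm with a round recess 68 mm across and 5 mm deep, felt-lined in dark green. Origin: centre of its underside, on the bench, the recess centred above it with its floor 7 mm above the bench; z is up.
- oil_block: Fixed target for the oil-cup stand. Oblong wooden block 120 (its x) x 70 (its y) x 12 mm with an oblong recess 98 (x) x 46 (y) mm, 5 mm deep, felt-lined in dark green. Origin: centre of its underside, on the bench, the recess centred above it with its floor 7 mm above the bench; z is up.
- jar_mid (a point): Bystander, loose. Glass jar with a steel lid, 48 mm across and 62 mm high, right of the work; to be left where it is. This point is its centre, 31 mm above its underside.
Not all that is in view belongs to the job. What is shaped like the part that bears cover_knob but pink or red is not meant. Several things look just like the tray: the one meant starts farthest to the robot's right.

How it is judged:
At the end, for the whole second after the job is handed in: Holder upright on the tray floor within 14 mm of its centre; cover flat on the tray floor over it, within 15 mm; loupe within 12 mm, blower and oil-cup stand within 14 mm of the centre of their own blocks, upright, fully down in the recess (heights within 3 mm); all at rest (horizontal distance between holder_mid and tray below 0.014 m and z of holder_mid in the frame of tray between 0.013 and 0.0185 m and angle between each of holder_mid, cover_knob, loupe_mid, blower_mid, oilers_mid's own z axis and vertical below 0.12 rad and horizontal distance between cover_knob and tray below 0.015 m and z of cover_knob in the frame of tray between 0.064 and 0.0695 m and horizontal distance between loupe_mid and loupe_block below 0.012 m and z of loupe_mid in the frame of loupe_block between 0.025 and 0.0305 m and horizontal distance between blower_mid and blower_block below 0.014 m and z of blower_mid in the frame of blower_block between 0.04 and 0.0455 m and horizontal distance between oilers_mid and oil_block below 0.014 m and z of oilers_mid in the frame of oil_block between 0.021 and 0.0265 m and linear speed of each of holder, cover, loupe, blower, oilers below 0.02 m/s and angular speed of each of holder, cover, loupe, blower, oilers below 0.3 rad/s); the robot touches nothing.
It fails at once if the glass jar is shifted more than 25 mm (distance of jar_mid from where it was at the start of the episode above 0.025 m).
It fails at once if one of the five things is dropped (falls free by about 25 mm or more) ((linear speed of holder above 0.7 m/s and contact force between holder and the fingers below 0.01 N) or (linear speed of cover above 0.7 m/s and contact force between cover and the fingers below 0.01 N) or (linear speed of loupe above 0.7 m/s and contact force between loupe and the fingers below 0.01 N) or (linear speed of blower above 0.7 m/s and contact force between blower and the fingers below 0.01 N) or (linear speed of oilers above 0.7 m/s and contact force between oilers and the fingers below 0.01 N)).
It also fails if it takes over 128 s, if anything falls off the work surface, if the arm or the gripper's body presses on something with over 40 N, if the wrist force passes 120 N, or if a joint passes its speed limit or range.

### The arm

A 6-joint arm with a two-finger parallel gripper is mounted at the origin on the work surface. World frame = base frame: x ahead of the robot, y to its left, z up, the work surface at z = 0. Lengths are in m, angles in rad, forces in N, time in s.
With the tool pointing down it reaches from about 0.425 to 0.95 m from the base axis. Payload 3.5 kg.
Tool frame: the origin (TCP) lies at the very end of the fingers, on their centre line; the grasp point (between the pads) lies 19 mm behind it; z points along the fingers, y is the direction in which the jaws open and shut (so a half turn about z gives the same grasp; the last joint's range is limited). The gripper opens to 85 mm and grips with 20 to 120 N. Pads are 22 mm wide; open, the fingers measure 114 mm over their backs; the gripper's body (76 mm by 85 mm) begins 54 mm behind the grasp point. The pads swing forward as they close: fully open they stand 13 mm farther back than shut.
Start: joints at [-1.441, 0.286, 1.577, -0, 1.279, -0.15], TCP at [0.186, -0.649, 0.231] pointing down, gripper open.
Joint ranges: [-2.77, 2.77], [-0.9, 2.22], [0.21, 2.48], [-1.53, 4.67], [0.24, 2.81], [-2.84, 2.84]. Speed limits (rad/s): [2.79, 2.79, 3.14, 3.14, 3.14, 3.14].

### API

Orientations are given as a unit quaternion [x, y, z, w].
In Python, from plant import get_state, read_camera, sign_off gives the robot as it stands.
- The arm moves only by the tool step_arm, never from a script. Its argument "targets" is a list that holds one entry, the list of rows, each a list of 5 numbers: the opening, from 0 (shut) to 1 (fully open), then the shift along the tool's x, y, z each as a share of 4 cm, from -1 to 1, then the turn about the tool's z as a share of 5 degrees, from -1 to 1. A call has 1 to 10 rows; each row shifts and turns the commanded pose from where the row before left it, along the tool's axes as they then stand; what a row does not reach is not made up. A row lasts 1/12 s, in which the tool goes at most 41.7 mm and 7.16 degrees, less where a joint would pass 70% of its speed; a pose out of reach is approached as far as the arm can. A call with a number of a shift or a turn outside -1 to 1 is refused whole. A call with a gripper value outside its range is refused whole. The fingers move at their own pace and stop on an object; "squeeze" is the grip in N (left out, the last holds). Time passes only in rows, so rows that do not move let the fingers close. It gives the time, the measured TCP pose, the force and the opening at its end, in the units of the state.
- get_state(): the state, without advancing time (a new reading comes with each control period).
- read_camera(name): name is "scene" or "top"; returns a dict with "pixels" (480x640x3 uint8, red, green, blue), "range_z" (480x640 float32, m along the optical axis (not along the pixel's ray), 0 where there is no reading), "mtx" (3x3 intrinsics, pixels), "k1" (the pictures are not rectified: a ray, as slopes to the right and down, at radius r is drawn at 1 + k1 r^2 times it, then the intrinsics apply), "rvec" (rotation vector, rad) and "tvec" (3), from world to camera coordinates, as OpenCV has them. Camera axes: x right, y down, z forward; pixel columns grow to the right and rows downward; lengths in m; the calibration is good to about 2 mm. A picture is of the moment at which its call begins.
- sign_off(): hands the job in, once; it reports no verdict.
The state is a dict: "time": time; "qpos": joint angles; "dq": joint speeds; "joint_efforts": joint torques, N m; "eef_pos": TCP position; "tcp_rot": TCP orientation; "contact_force": force on the tool from outside, world axes, zero at the start; "wrist_torque": the same for the moment, N m; "opening": opening from 0.0 (shut) to 1.0 (fully open).
Only numpy, scipy, OpenCV 4.12 (cv2) and the standard library are available. Lean on these libraries where they do the work, as an engineer would, in place of code of your own. Each camera call takes 0.05 s, during which the arm holds its last target.

## Working session

There is one attempt and no reset: what is moved stays moved. The work goes in short steps, Python scripts to look and compute and a tool call to move; the robot and the scene stay as the last step left them, time stands still between calls to the robot, and variables do not carry over. Pictures are saved under pics/ and viewed, and the job is handed in when it is done.

Besides the shell and the picture viewer there is one more tool, called after "Request:" by a JSON object that holds its "fn" and its "kwargs". step_arm: Moves the arm, as the interface text tells. Shift numbers are shares of 4 cm and turn numbers shares of 5 degrees, none past 1 either way. Its arguments: {"type":"object","properties":{"targets":{"type":"array"},"squeeze":{"type":"number"}},"required":["targets"]}

```bash
ls; mkdir -p pics
cat > h.py <<'E'
import numpy as np, cv2
from plant import get_state, read_camera
def grab(n,tag):
    d=read_camera(n); cv2.imwrite(f'pics/{tag}.png',d['pixels'][:,:,::-1]); np.savez(f'{tag}.npz',**d); return d
def load(tag): return dict(np.load(f'{tag}.npz'))
def rays(d,uv):
    uv=np.asarray(uv,float).reshape(-1,1,2)
    k=np.array([float(d['k1']),0,0,0,0])
    n=cv2.undistortPoints(uv,d['mtx'],k).reshape(-1,2)
    R=cv2.Rodrigues(d['rvec'])[0]; C=-R.T@np.ravel(d['tvec'])
    return C,np.c_[n,np.ones(len(n))]@R
def plane(d,uv,z):
    C,r=rays(d,uv); return C+r*((z-C[2])/r[:,2])[:,None]
def depthpt(d,uv):
    C,r=rays(d,uv); z=np.array([d['range_z'][int(round(v)),int(round(u))] for u,v in np.asarray(uv).reshape(-1,2)])
    return C+r*z[:,None]
def cloud(d):
    vv,uu=np.mgrid[0:480,0:640]
    return depthpt(d,np.c_[uu.ravel(),vv.ravel()]).reshape(480,640,3)
E
python3 - <<'E'
from h import *
s=get_state(); print(s)
for n in('scene','top'):
    d=grab(n,n+'0'); R=cv2.Rodrigues(d['rvec'])[0]; print(n,-R.T@np.ravel(d['tvec']),R[2],d['k1'],d['mtx'][0])
E
```

```text
pics
{'time': 0.0, 'qpos': array([-1.44098094e+00,  2.87177291e-01,  1.57819563e+00, -1.09347373e-05,
        1.27858992e+00, -1.50011844e-01]), 'dq': array([ 0.00149503,  0.001363  ,  0.00021584,  0.00038884,  0.00054132,
       -0.00129865]), 'joint_efforts': array([ 9.33103024e-05, -4.05983198e+01, -2.92623585e+01, -1.02365630e-04,
        5.83448127e-03,  2.83833117e-06]), 'eef_pos': array([ 0.18635941, -0.64807455,  0.22992934]), 'tcp_rot': array([ 9.90227131e-01,  1.39459043e-01,  6.73369027e-06, -1.18508816e-03]), 'contact_force': array([-0.44237744,  0.46645225, -0.78492183]), 'wrist_torque': array([-0.0225271 ,  0.04051581, -0.03852563]), 'opening': 1.0021829709399914}
scene [ 0.89321662 -0.73578102  0.85976069] [-0.3620764   0.61006862 -0.7047815 ] 0.04570782307634014 [521.76088792   0.         323.90700748]
top [ 0.38085295 -0.03764567  1.28022485] [ 0.09965727  0.01622518 -0.99488953] -0.11138603149587212 [509.91841622   0.         331.3345726 ]
```

View pics/top0.png

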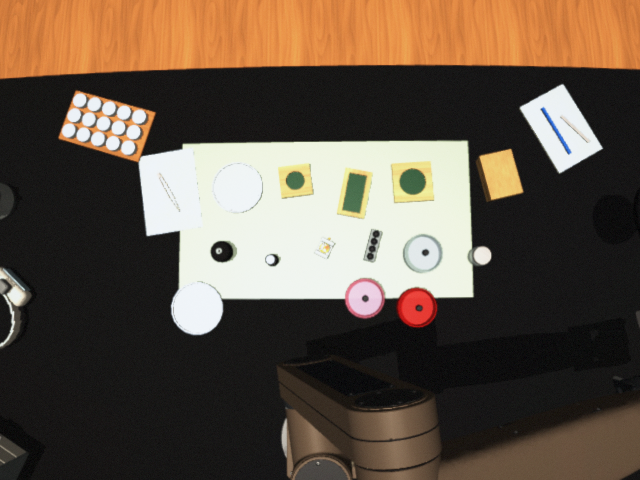

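View pics/scene0.png

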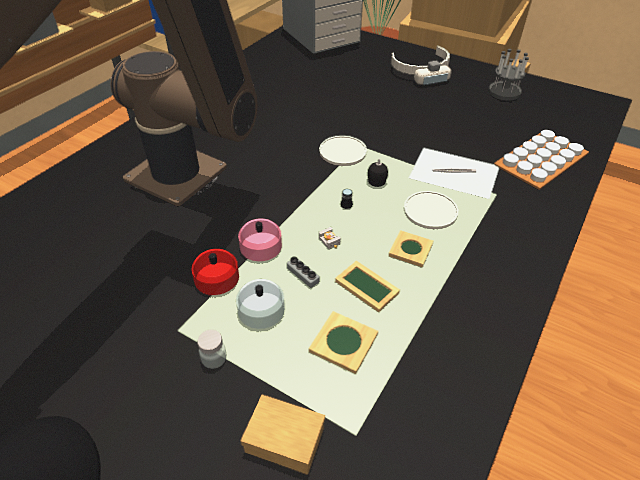

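The top view shows trays at (238,188) and (197,308), the clear cover at (423,253), pink and red decoys at (365,298) and (417,307), the holder at (325,247), the oil stand at (373,245), the loupe at (271,260), the blower at (222,251), the jar at (480,256) and the three blocks along row ~185. I'll check the white patch at (285,440), then measure.

Run:
```python
from h import *
d=load('top0'); s=load('scene0')
P=cloud(d); Q=cloud(s)
for n,(u,v) in dict(tray1=(238,188),tray2=(197,308),white=(285,440),mat=(300,220),cov=(423,240),knob=(425,253),jar=(480,256),loupe=(271,260),blow=(222,245)).items(): print(n,P[v,u].round(4), depthpt(d,[(u,v)])[0].round(3))
for n,(u,v) in dict(tray1=(431,210),tray2=(343,150),knob=(260,290),jar=(210,340)).items(): print('sc',n,Q[v,u].round(4))
# where scene sees point of white patch on bench
w=plane(d,[(285,440)],0.0); print(w)
pj=lambda d,X: cv2.projectPoints(np.float64(X).reshape(-1,1,3),d['rvec'],d['tvec'],d['mtx'],np.array([float(d['k1']),0,0,0]))[0].reshape(-1,2)
print(pj(s,w), pj(d,[[0,0,0],[0,0,.2]]))
big=lambda t,D,b,k: cv2.imwrite(f'pics/{t}.png',cv2.resize(D['pixels'][b[1]:b[3],b[0]:b[2],::-1],None,fx=k,fy=k,interpolation=cv2.INTER_CUBIC))
big('topL',d,(160,140,330,320),4); big('topR',d,(300,140,500,335),4)
```

```text
tray1 [0.6224 0.2196 0.0121] [0.622 0.22  0.012]
tray2 [0.3195 0.3223 0.0037] [0.319 0.322 0.004]
white [-0.0074  0.101  -0.0003] [-0.007  0.101 -0.   ]
mat [0.5404 0.0623 0.0019] [0.54  0.062 0.002]
cov [ 0.4831 -0.2391  0.053 ] [ 0.483 -0.239  0.053]
knob [ 0.4504 -0.2397  0.0741] [ 0.45  -0.24   0.074]
jar [ 0.4428 -0.3748  0.0612] [ 0.443 -0.375  0.061]
loupe [0.4378 0.1298 0.0435] [0.438 0.13  0.043]
blow [0.4744 0.2489 0.0525] [0.474 0.249 0.053]
sc tray1 [0.6298 0.2198 0.005 ]
sc tray2 [0.3218 0.3226 0.0034]
sc knob [ 0.4601 -0.2451  0.069 ]
sc jar [ 0.4483 -0.3803  0.0608]
[[-0.00730295  0.10094939  0.        ]]
[[199.3072285  152.98796185]] [[325.72729545 437.23198676]
 [323.0728989  465.56565804]]
```

View pics/topR.png

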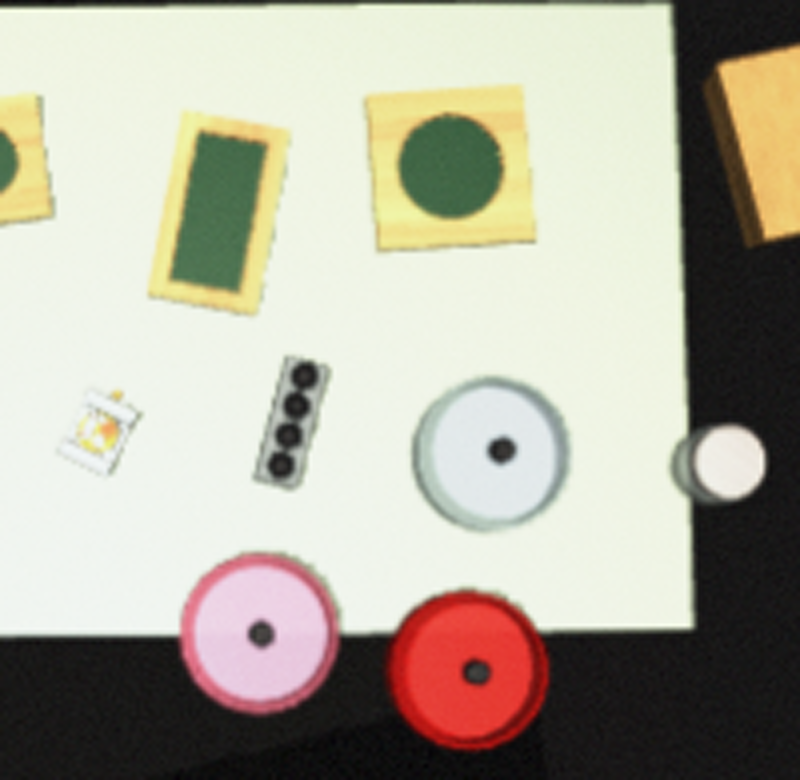

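View pics/topL.png

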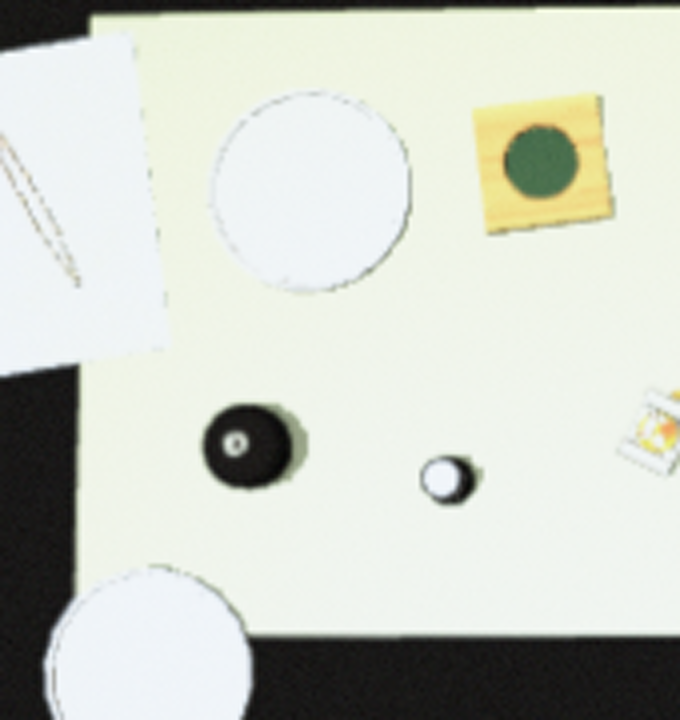

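Run:
```python
from h import *
d=load('top0'); P=cloud(d)
for v in range(415,476,6):
    print(v,[ (tuple(d['pixels'][v,u]),P[v,u].round(3).tolist()) for u in (278,283,286,289)])
big=lambda t,D,b,k: cv2.imwrite(f'pics/{t}.png',cv2.resize(D['pixels'][b[1]:b[3],b[0]:b[2],::-1],None,fx=k,fy=k,interpolation=cv2.INTER_CUBIC))
big('patch',d,(240,390,360,480),5)
big('spatch',load('scene0'),(90,30,290,230),4)
```

```text
415 [((np.uint8(24), np.uint8(21), np.uint8(22)), [0.056, 0.118, 0.004]), ((np.uint8(26), np.uint8(24), np.uint8(23)), [0.055, 0.106, -0.001]), ((np.uint8(46), np.uint8(37), np.uint8(32)), [0.056, 0.097, 0.007]), ((np.uint8(82), np.uint8(63), np.uint8(51)), [0.124, 0.063, 0.273])]
421 [((np.uint8(20), np.uint8(20), np.uint8(19)), [0.041, 0.118, 0.003]), ((np.uint8(40), np.uint8(40), np.uint8(37)), [0.04, 0.105, 0.002]), ((np.uint8(159), np.uint8(153), np.uint8(143)), [0.04, 0.098, 0.001]), ((np.uint8(77), np.uint8(63), np.uint8(49)), [0.111, 0.064, 0.269])]
427 [((np.uint8(22), np.uint8(23), np.uint8(21)), [0.025, 0.118, 0.001]), ((np.uint8(167), np.uint8(162), np.uint8(154)), [0.026, 0.105, 0.003]), ((np.uint8(163), np.uint8(153), np.uint8(140)), [0.025, 0.098, 0.001]), ((np.uint8(70), np.uint8(55), np.uint8(41)), [0.099, 0.064, 0.266])]
433 [((np.uint8(21), np.uint8(20), np.uint8(22)), [0.011, 0.118, 0.004]), ((np.uint8(191), np.uint8(184), np.uint8(177)), [0.011, 0.105, 0.004]), ((np.uint8(173), np.uint8(164), np.uint8(152)), [0.012, 0.098, 0.006]), ((np.uint8(74), np.uint8(60), n
[... 1346 characters left out ...]
(51), np.uint8(44), np.uint8(37)), [-0.064, 0.099, 0.002]), ((np.uint8(138), np.uint8(113), np.uint8(90)), [-0.059, 0.09, 0.015])]
469 [((np.uint8(25), np.uint8(23), np.uint8(24)), [-0.078, 0.118, 0.007]), ((np.uint8(22), np.uint8(23), np.uint8(21)), [-0.08, 0.106, 0.0]), ((np.uint8(49), np.uint8(40), np.uint8(35)), [-0.08, 0.099, -0.001]), ((np.uint8(140), np.uint8(114), np.uint8(90)), [-0.074, 0.09, 0.015])]
475 [((np.uint8(22), np.uint8(22), np.uint8(24)), [-0.095, 0.119, -0.001]), ((np.uint8(19), np.uint8(22), np.uint8(21)), [-0.094, 0.106, 0.002]), ((np.uint8(39), np.uint8(34), np.uint8(29)), [-0.092, 0.098, 0.006]), ((np.uint8(131), np.uint8(106), np.uint8(83)), [-0.088, 0.09, 0.018])]
```

View pics/patch.png

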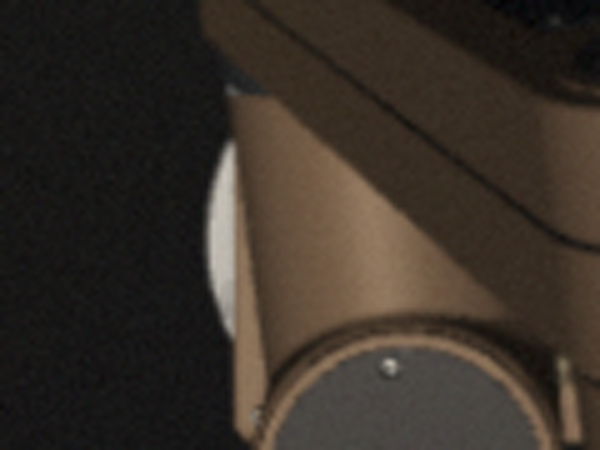

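View pics/spatch.png

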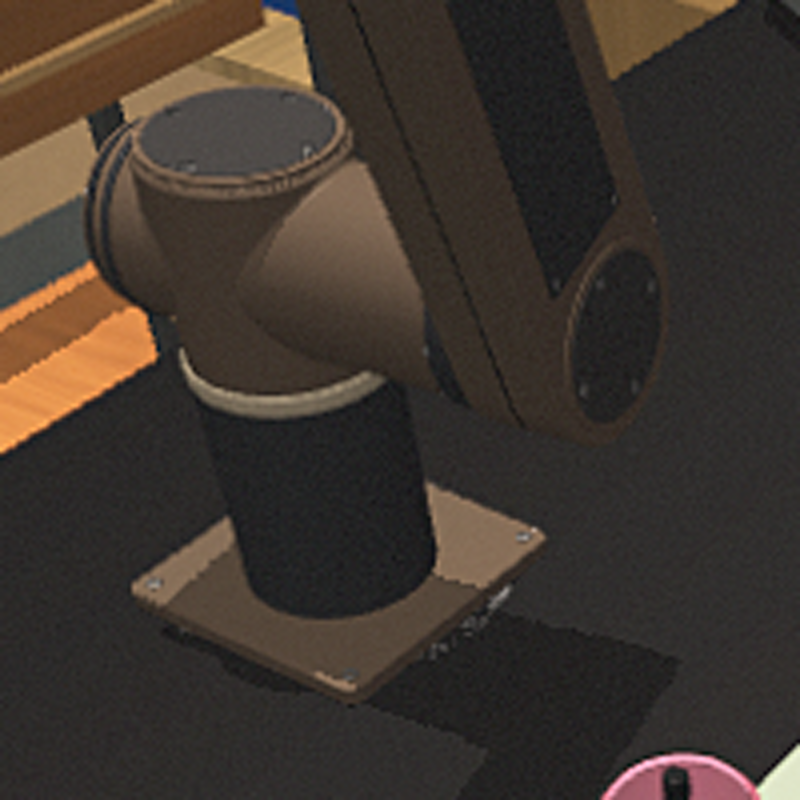

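```bash
cat > meas.py <<'E'
from h import *
def comp(mask,minA=20):
    n,l,st,c=cv2.connectedComponentsWithStats(mask.astype(np.uint8)); return [(c[i],st[i],l==i) for i in range(1,n) if st[i,4]>=minA]
def circ(d,m,z):
    cs=cv2.findContours(m.astype(np.uint8),0,cv2.CHAIN_APPROX_NONE)[0]; c=max(cs,key=len)
    p=plane(d,c.reshape(-1,2),z)[:,:2]
    # algebraic circle fit
    A=np.c_[2*p,np.ones(len(p))]; s=np.linalg.lstsq(A,(p**2).sum(1),rcond=None)[0]
    return s[:2],np.sqrt(s[2]+s[:2]@s[:2])
def rect(d,m,z):
    cs=cv2.findContours(m.astype(np.uint8),0,cv2.CHAIN_APPROX_NONE)[0]; c=max(cs,key=len)
    p=plane(d,c.reshape(-1,2),z)[:,:2]
    return cv2.minAreaRect((p*1000).astype(np.float32))
E
python3 - <<'E'
from meas import *
for name in ('top0','scene0'):
    d=load(name); print('==',name)
    hsv=cv2.cvtColor(d['pixels'],cv2.COLOR_RGB2HSV); H,S,V=[hsv[...,i].astype(int) for i in range(3)]
    P=cloud(d); work=(P[...,0]>.3)&(P[...,0]<.75)&(abs(P[...,1])<.42)
    for c,st,m in comp((H>55)&(H<95)&(S>80)&(V<130)&work,60):
        print('green',c.round(1),st[4],'c@z12',plane(d,c,.012)[0,:2].round(4)); k,r=circ(d,m,.012); print('   circ',k.round(4),r.round(4),'rect',rect(d,m,.012))
    for c,st,m in comp((H>10)&(H<28)&(S>60)&(V>150)&work,150):
        print('wood',c.round(1),st[4]); 
        cs=max(cv2.findContours(m.astype(np.uint8),0,1)[0],key=len); f=np.zeros(m.shape,np.uint8); cv2.drawContours(f,[cs],-1,1,-1)
        print('   rect',rect(d,f,.012))
    for c,st,m in comp((V<70)&work&(P[...,2]>.01),15): 
        if st[4]<2500: print('black',c.round(1),st[4],'z',np.median(P[m][:,2]).round(3),P[m].mean(0).round(3))
    for c,st,m in comp((S<18)&(V>215)&work,30):
        print('white',c.round(1),st[4],circ(d,m,.009))
E
```

```text
== top0
green [412.2 181.2] 440 c@z12 [ 0.6359 -0.2222]
   circ [ 0.636  -0.2222] 0.0291 rect ((635.8712158203125, -222.32891845703125), (59.10277557373047, 58.39528274536133), 43.79916000366211)
green [294.8 179.9] 172 c@z12 [0.6417 0.0749]
   circ [0.6414 0.0751] 0.0182 rect ((640.8204956054688, 74.94255828857422), (36.44536590576172, 37.773780822753906), 45.26899337768555)
green [354.3 191.2] 463 c@z12 [ 0.6111 -0.0754]
   circ [ 0.6084 -0.0756] 0.035 rect ((609.0935668945312, -75.04276275634766), (38.86202621459961, 89.65824127197266), 79.0062484741211)
wood [488.5 172.3] 410
   rect ((648.1870727539062, -417.69879150390625), (118.84844970703125, 33.37505340576172), 4.343682289123535)
wood [412.4 170. ] 500
   rect ((648.7109375, -221.0536651611328), (73.934326171875, 100.60607147216797), 2.9922988414764404)
wood [295.5 181.9] 653
   rect ((637.890625, 73.67356872558594), (74.84013366699219, 80.43032836914062), 7.239891052246094)
wood [357.9 193.6] 364
   rect ((607.1636962890625, -78.36309051513672), (58.52113342285156, 120.33041381835938), 79.35238647460938)
wood [412.8 198.1] 
[... 2087 characters left out ...]
3 [0.445 0.123 0.024]
black [258.6 226.5] 55 z 0.066 [ 0.349 -0.1    0.065]
black [212.6 258.2] 70 z 0.066 [ 0.325 -0.226  0.065]
black [302.9 267.1] 147 z 0.028 [ 0.478 -0.121  0.029]
black [259.  290.2] 70 z 0.067 [ 0.457 -0.244  0.065]
white [347.  151.9] 313 (array([0.33824247, 0.31582002]), np.float64(0.049318987906366005))
white [450.9 178.1] 1633 (array([0.6255873 , 0.35696804]), np.float64(0.07536134943699406))
white [430.6 208.3] 1064 (array([0.62666862, 0.22149589]), np.float64(0.06176007970726745))
white [257.6 282.5] 85 (array([ 0.43323886, -0.21841682]), np.float64(0.04122784591276946))
white [260.1 301.6] 449 (array([ 0.44524719, -0.23175309]), np.float64(0.026644854482848146))
```

Run:
```python
from meas import *
d=load('top0'); s=load('scene0')
g=cv2.cvtColor(d['pixels'],cv2.COLOR_RGB2GRAY)
# tray via hough on upscaled
roi=cv2.resize(g[150:226,200:276],None,fx=4,fy=4,interpolation=cv2.INTER_CUBIC)
c=cv2.HoughCircles(roi,cv2.HOUGH_GRADIENT,1,50,param1=40,param2=20,minRadius=85,maxRadius=115); print('hough',c)
if c is not None:
    x,y,r=c[0,0]; 
    uv=[(x/4-.375+200,y/4-.375+150)]; print('tray top',uv,plane(d,uv,.008)[0], 'r',r/4*1.27/510)
P=cloud(d)
print('knob top', plane(d,[(425,252)],.072)[0], 'scene knob c',plane(s,[(259,290.2)],.063)[0])
print('loupe top white', [plane(d,[(269.8,259.1)],.042)[0]])
print('scene loupe', plane(s,[(346.4,199.5)],.023)[0])
# oilers black lids in top
hsv=cv2.cvtColor(d['pixels'],cv2.COLOR_RGB2HSV); V=hsv[...,2]
uv=np.argwhere((V<90)); uv=uv[(uv[:,1]>360)&(uv[:,1]<386)&(uv[:,0]>226)&(uv[:,0]<265)][:,::-1]
p=plane(d,uv,.028)[:,:2]; m=p.mean(0); w,v=np.linalg.eigh(np.cov((p-m).T)); print('oil lids',m,np.degrees(np.arctan2(v[1,1],v[0,1])),4*np.sqrt(w),len(uv))
bx=(V<190); bb=np.zeros_like(bx); bb[226:266,358:388]=bx[226:266,358:388]
print('oil rect',rect(d,bb,.02))
V2=cv2.cvtColor(s['pixels'],cv2.COLOR_RGB2HSV)[...,2]; bb=np.zeros_like(bx); bb[240:300,275:335]=V2[240:300,275:335]<90
uv=np.argwhere(bb)[:,::-1]; p=plane(s,uv,.027)[:,:2]; print('oil scene',p.mean(0))
h=np.zeros(g.shape,bool); h[228:266,308:342]=True
for D,n,b in((d,'hold_t',(300,225,350,270)),(s,'hold_s',(305,215,355,260)),(d,'oil_t',(350,220,400,270)),(s,'oil_s',(275,240,335,300)),(s,'blow_s',(355,150,400,195)),(s,'cov_s',(230,275,290,335)),(s,'loupe_s',(325,175,370,220))):
    im=cv2.resize(D['pixels'][b[1]:b[3],b[0]:b[2],::-1],(400,400),interpolation=cv2.INTER_CUBIC); cv2.imwrite(f'pics/{n}.png',im)
a=[cv2.imread(f'pics/{n}.png') for n in('hold_t','hold_s')]; cv2.imwrite('pics/hold.png',np.hstack(a))
a=[cv2.imread(f'pics/{n}.png') for n in('oil_t','oil_s')]; cv2.imwrite('pics/oil.png',np.hstack(a))
```

```text
hough [[[149.5 149.5  97.2]]]
tray top [(np.float32(237.0), np.float32(187.0))] [0.62585199 0.2230643  0.008     ] r 0.06051176
knob top [ 0.45291645 -0.24009388  0.072     ] scene knob c [ 0.4555065  -0.24285395  0.063     ]
loupe top white [array([0.4400268 , 0.13293877, 0.042     ])]
scene loupe [0.4445739  0.12476289 0.023     ]
oil lids [ 0.47427076 -0.11846291] 164.36813316783062 [0.01500221 0.08591274] 132
oil rect ((473.9201965332031, -118.72386169433594), (28.82787322998047, 80.26952362060547), 75.1810073852539)
oil scene [ 0.48401617 -0.12726808]
```

View pics/hold.png

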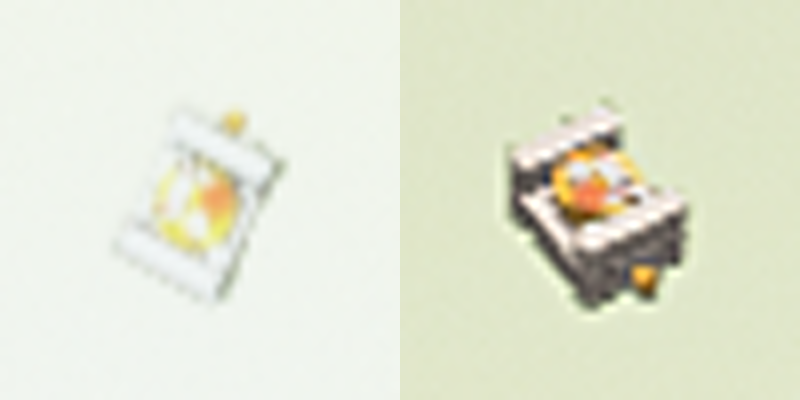

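View pics/oil.png

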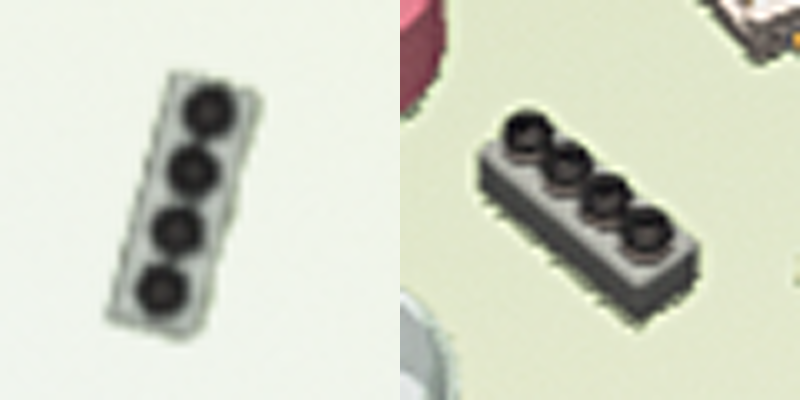

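Run:
```python
from meas import *
d=load('top0'); s=load('scene0')
def f(D,b,sc,pts,z):
    uv=[(b[0]+(x+.5)/sc-.5,b[1]+(y+.5)/sc-.5) for x,y in pts]; p=plane(D,uv,z)[:,:2]*1000
    print(p.round(1).tolist(),'mean',p.mean(0).round(1)); 
    for i in range(len(p)): 
        e=p[(i+1)%len(p)]-p[i]; print('   len %.1f ang %.1f'%(np.hypot(*e),np.degrees(np.arctan2(e[1],e[0]))))
print('hold top');f(d,(300,225),8,[(178,105),(282,160),(218,302),(115,240)],.02)
print('hold scene');f(s,(305,215),8,[(115,155),(212,108),(285,212),(180,247)],.02)
print('screw', ); f(d,(300,225),8,[(234,122)],.010); f(s,(305,215),8,[(245,280)],.010)
print('oil scene');f(s,(275,240),400/60,[(82,150),(235,285),(297,247)],.02)
# cover: dome outline top view ellipse; blower
g=d['pixels']
V=cv2.cvtColor(g,cv2.COLOR_RGB2HSV)[...,2]
m=np.zeros(V.shape,bool); m[236:270,205:238]=V[236:270,205:238]<60
for D,n,b in((d,'a',(205,232,245,272)),(s,'b',(355,150,405,200)),(d,'c',(250,240,290,280)),(s,'e',(325,175,370,220))):
    cv2.imwrite(f'pics/{n}.png',cv2.resize(D['pixels'][b[1]:b[3],b[0]:b[2],::-1],(300,300),interpolation=cv2.INTER_CUBIC))
A=[cv2.imread(f'pics/{n}.png') for n in 'abce']; cv2.imwrite('pics/bl.png',np.vstack([np.hstack(A[:2]),np.hstack(A[2:])]))
for D,n,b in((d,'a',(390,220,500,290)),(s,'b',(190,250,300,370))):
    cv2.imwrite(f'pics/{n}.png',cv2.resize(D['pixels'][b[1]:b[3],b[0]:b[2],::-1],None,fx=5,fy=5,interpolation=cv2.INTER_CUBIC))
```

```text
hold top
[[493.5, 6.6], [476.2, -25.5], [432.3, -5.5], [451.7, 26.3]] mean [463.4   0.5]
   len 36.5 ang -118.3
   len 48.2 ang 155.4
   len 37.2 ang 58.6
   len 46.2 ang -25.2
hold scene
[[449.4, -10.4], [462.9, 21.1], [502.1, -4.2], [484.1, -31.8]] mean [474.6  -6.3]
   len 34.2 ang 66.7
   len 46.7 ang -32.9
   len 32.9 ang -123.1
   len 40.8 ang 148.3
screw
[[488.9, -10.5]] mean [488.9 -10.5]
   len 0.0 ang 0.0
[[501.4, -24.8]] mean [501.4 -24.8]
   len 0.0 ang 0.0
oil scene
[[436.3, -121.2], [509.2, -143.0], [517.5, -119.3]] mean [ 487.7 -127.9]
   len 76.1 ang -16.6
   len 25.0 ang 70.8
   len 81.2 ang -178.7
```

View pics/bl.png

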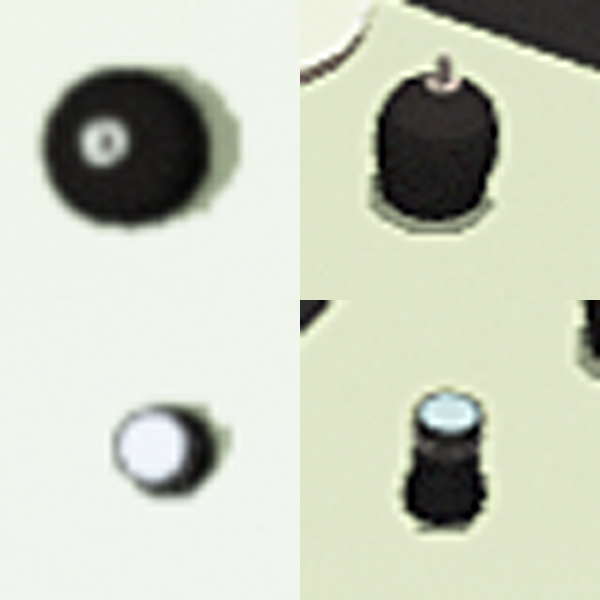

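View pics/b.png

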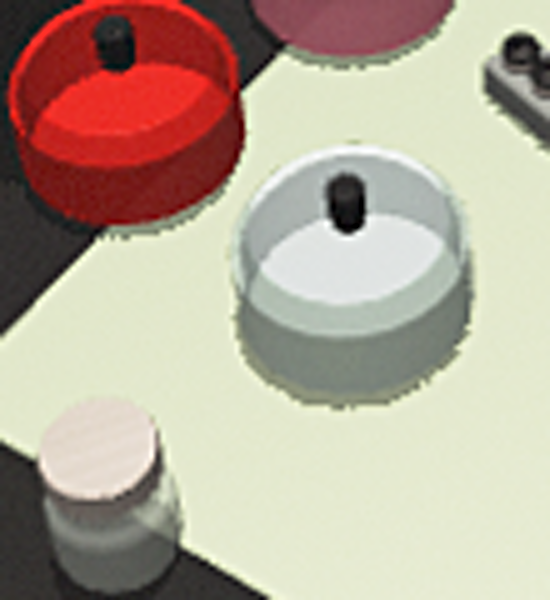

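View pics/a.png

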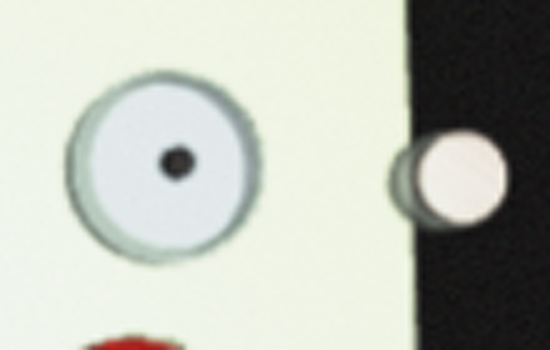

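Run:
```python
from meas import *
d=load('top0'); s=load('scene0')
def f(D,b,sx,sy,pts,z):
    uv=[(b[0]+(x+.5)/sx-.5,b[1]+(y+.5)/sy-.5) for x,y in pts]; p=plane(D,uv,z)[:,:2]*1000
    print(p.round(1).tolist(),'mean',p.mean(0).round(1)); 
    for i in range(len(p)): 
        e=p[(i+1)%len(p)]-p[i]; print('   len %.1f ang %.1f'%(np.hypot(*e),np.degrees(np.arctan2(e[1],e[0]))))
k=400/45
print('hold top');f(d,(300,225),8,k,[(178,105),(282,160),(218,302),(115,240)],.02)
print('hold scene');f(s,(305,215),8,k,[(115,155),(212,108),(285,212),(180,247)],.02)
print('screw', ); f(d,(300,225),8,k,[(234,122)],.010); f(s,(305,215),8,k,[(245,280)],.010)
print('loupe top: white disc'); f(d,(250,240),7.5,7.5,[(154,144)],.042); f(s,(325,175),300/45,300/45,[(149,112)],.042)
print('blower ring at .055 (top), tip .072 scene'); f(d,(205,232),7.5,7.5,[(103,141)],.056);f(d,(205,232),7.5,7.5,[(106,143)],.072); f(s,(355,150),6,6,[(143,85)],.055); f(s,(355,150),6,6,[(144,58)],.072)
print('knob top'); f(d,(390,220),5,5,[(178,161)],.072); f(s,(190,250),5,5,[(347,184)],.072)
print('jar'); f(d,(390,220),5,5,[(463,177)],.062); f(s,(190,250),5,5,[(99,447)],.062)
m=np.zeros((480,640),bool); V=cv2.cvtColor(d['pixels'],cv2.COLOR_RGB2HSV)[...,2]; m[236:270,205:236]=V[236:270,205:236]<60
print('bulb top',circ(d,m,.026))
```

```text
hold top
[[496.8, 6.6], [481.2, -25.6], [441.7, -5.5], [459.2, 26.3]] mean [4.697e+02 4.000e-01]
   len 35.8 ang -115.9
   len 44.3 ang 153.1
   len 36.3 ang 61.2
   len 42.5 ang -27.6
hold scene
[[446.0, -5.0], [460.6, 25.0], [497.8, 3.1], [479.1, -23.5]] mean [ 4.709e+02 -1.000e-01]
   len 33.3 ang 64.0
   len 43.2 ang -30.4
   len 32.6 ang -125.2
   len 37.9 ang 150.7
screw
[[492.8, -10.5]] mean [492.8 -10.5]
   len 0.0 ang 0.0
[[495.8, -15.3]] mean [495.8 -15.3]
   len 0.0 ang 0.0
loupe top: white disc
[[440.8, 132.2]] mean [440.8 132.2]
   len 0.0 ang 0.0
[[440.9, 132.1]] mean [440.9 132.1]
   len 0.0 ang 0.0
blower ring at .055 (top), tip .072 scene
[[461.1, 257.0]] mean [461.1 257. ]
   len 0.0 ang 0.0
[[459.4, 252.2]] mean [459.4 252.2]
   len 0.0 ang 0.0
[[461.9, 255.8]] mean [461.9 255.8]
   len 0.0 ang 0.0
[[462.8, 251.6]] mean [462.8 251.6]
   len 0.0 ang 0.0
knob top
[[453.4, -240.6]] mean [ 453.4 -240.6]
   len 0.0 ang 0.0
[[454.8, -240.8]] mean [ 454.8 -240.8]
   len 0.0 ang 0.0
jar
[[445.1, -380.0]] mean [ 445.1 -380. ]
   len 0.0 ang 0.0
[[446.7, -379.8]] mean [ 446.7 -379.8]
   len 0.0 ang 0.0
bulb top (array([0.46084084, 0.25592191]), np.float64(0.02486451871920092))
```

```bash
cat > go.py <<'E'
import sys,numpy as np
from plant import get_state
from scipy.spatial.transform import Rotation as Ro
s=get_state(); p=s['eef_pos']; R=Ro.from_quat(s['tcp_rot']).as_matrix()
psi=np.degrees(np.arctan2(R[1,0],R[0,0])); tx=[float(a) for a in sys.argv[1:]]
print('t %.2f pos %s psi %.2f tilt %.2f open %.3f F %s'%(s['time'],p.round(4),psi,np.degrees(np.arccos(-R[2,2])),s['opening'],s['contact_force'].round(1)))
if len(tx)>2:
    yt=tx[3] if len(tx)>3 else psi
    a=np.radians(yt); e=np.array(tx[:3])-p
    print('turn units %.2f | after turn: x %.3f y %.3f z %.3f units'%((psi-yt)/5,(e[0]*np.cos(a)+e[1]*np.sin(a))/.04,(e[0]*np.sin(a)-e[1]*np.cos(a))/.04,-e[2]/.04))
E
python3 go.py .4755 -.1195 .13 -16
```

```text
t 0.10 pos [ 0.1864 -0.6481  0.2301] psi 16.03 tilt 0.12 open 0.996 F [ 0.1 -0.6  0. ]
turn units 6.41 | after turn: x 3.305 y -14.696 z 2.502 units
```

Request:
{"fn": "step_arm", "kwargs": {"targets": [[[0.6,0,0,0,0.916],[0.6,0,0,0,0.916],[0.6,0,0,0,0.916],[0.6,0,0,0,0.916],[0.6,0,0,0,0.916],[0.6,0,0,0,0.916],[0.6,0,0,0,0.916]]]}}

```text
time: 0.68
eef_pos: [0.1864, -0.6483, 0.2305]
tcp_rot: [0.99, -0.141, -0.0, -0.001]
contact_force: [-0.3, -0.3, 0.2]
opening: 0.599
```

Request:
{"fn": "step_arm", "kwargs": {"targets": [[[0.6,0.2,-0.9,0.1,0],[0.6,0.2,-0.9,0.1,0],[0.6,0.2,-0.9,0.1,0],[0.6,0.2,-0.9,0.1,0],[0.6,0.2,-0.9,0.1,0],[0.6,0.2,-0.9,0.1,0],[0.6,0.2,-0.9,0.1,0],[0.6,0.2,-0.9,0.1,0],[0.6,0.2,-0.9,0.1,0],[0.6,0.2,-0.9,0.1,0]]]}}

```text
time: 1.52
eef_pos: [0.363, -0.3229, 0.1907]
tcp_rot: [0.99, -0.14, -0.0, -0.0]
contact_force: [0.6, -0.6, 0.4]
opening: 0.602
```

```bash
python3 go.py .4755 -.1195 .13 -16
```

```text
t 1.52 pos [ 0.363  -0.3229  0.1907] psi -16.05 tilt 0.03 open 0.602 F [ 0.6 -0.6  0.4]
turn units -0.01 | after turn: x 1.302 y -5.662 z 1.519 units
```

Request:
{"fn": "step_arm", "kwargs": {"targets": [[[0.6,0.186,-0.809,0.2,0],[0.6,0.186,-0.809,0.2,0],[0.6,0.186,-0.809,0.2,0],[0.6,0.186,-0.809,0.2,0],[0.6,0.186,-0.809,0.2,0],[0.6,0.186,-0.809,0.2,0],[0.6,0.186,-0.809,0.2,0],[0.6,0,0,0,0]]]}}

```text
time: 2.18
eef_pos: [0.4755, -0.1166, 0.1331]
tcp_rot: [0.991, -0.137, -0.002, -0.002]
contact_force: [-0.6, 0.4, -0.3]
opening: 0.6
```

```bash
python3 -c "
from h import *
grab('scene','s1');grab('top','t1')"; python3 go.py .4755 -.1195 .008 -16
```

```text
t 2.28 pos [ 0.4751 -0.1201  0.1345] psi -15.85 tilt 0.11 open 0.599 F [0.7 0.4 0.4]
turn units 0.03 | after turn: x 0.006 y -0.018 z 3.161 units
```

View pics/s1.png

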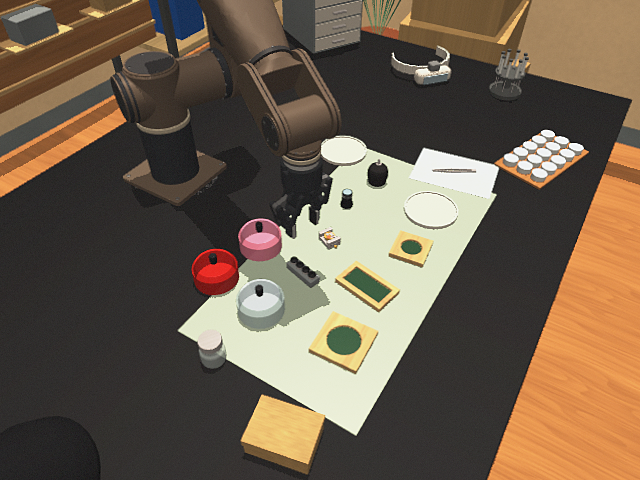

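View pics/t1.png

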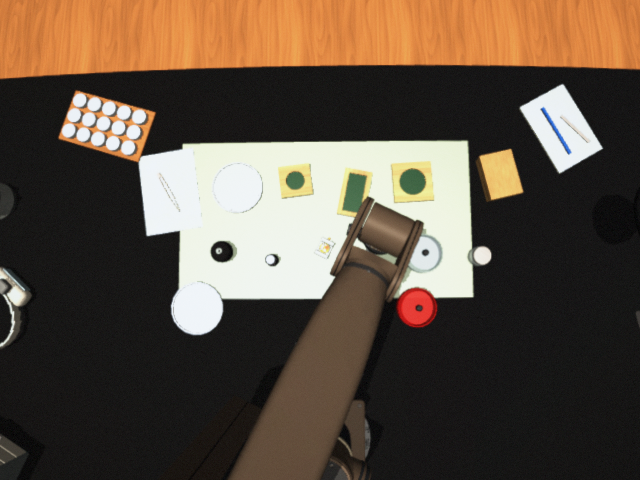

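Request:
{"fn": "step_arm", "kwargs": {"targets": [[[0.6,0,0,0.6,0],[0.6,0,0,0.6,0],[0.6,0,0,0.6,0],[0.6,0,0,0.5,0],[0.6,0,0,0.4,0],[0.6,0,0,0.3,0],[0.6,0,0,0.16,0],[0.6,0,0,0,0]]]}}

```text
time: 2.95
eef_pos: [0.474, -0.122, 0.0077]
tcp_rot: [0.99, -0.14, -0.001, -0.0]
contact_force: [0.7, 1.4, 0.2]
opening: 0.6
```

Request:
{"fn": "step_arm", "kwargs": {"targets": [[[0,0,0,0,0],[0,0,0,0,0],[0,0,0,0,0],[0,0,0,0,0],[0,0,0,0,0],[0,0,0,0,0],[0,0,0,0,0]]], "squeeze": 40}}

```text
time: 3.53
eef_pos: [0.4763, -0.1222, 0.0102]
tcp_rot: [0.99, -0.139, 0.001, 0.001]
contact_force: [-0.4, -1.1, 6.5]
opening: 0.314
```

```bash
python3 go.py .4755 -.1195 .075 -16
```

```text
t 3.53 pos [ 0.4763 -0.1222  0.0102] psi -16.01 tilt 0.14 open 0.314 F [-0.4 -1.1  6.5]
turn units -0.00 | after turn: x -0.039 y -0.059 z -1.619 units
```

Request:
{"fn": "step_arm", "kwargs": {"targets": [[[0,0,0,-0.1,0],[0,0,0,-0.3,0],[0,0,0,-0.5,0],[0,0,0,-0.5,0],[0,0,0,-0.3,-0.5],[0,0,0,-0.1,-0.5],[0,0,0,0,0]]]}}

```text
time: 4.12
eef_pos: [0.4758, -0.1214, 0.082]
tcp_rot: [0.995, -0.096, 0.001, 0.0]
contact_force: [1.0, 0.4, -1.8]
opening: 0.314
```

```bash
python3 go.py .6105 -.0765 .075 -11;python3 -c "
from h import *
grab('scene','s2')"
```

```text
t 4.12 pos [ 0.4758 -0.1214  0.082 ] psi -10.97 tilt 0.11 open 0.314 F [ 1.   0.4 -1.8]
turn units 0.01 | after turn: x 3.092 y -1.745 z 0.175 units
```

View pics/s2.png

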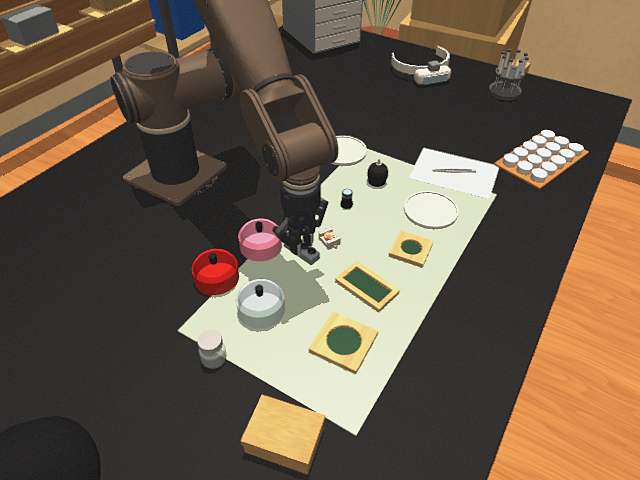

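Request:
{"fn": "step_arm", "kwargs": {"targets": [[[0,0.15,-0.085,0,0],[0,0.35,-0.2,0,0],[0,0.5,-0.28,0,0],[0,0.55,-0.31,0,0],[0,0.55,-0.31,0,0],[0,0.5,-0.28,0,0],[0,0.35,-0.2,0,0],[0,0.14,-0.08,0,0],[0,0,0,0,0],[0,0,0,0,0]]]}}

```text
time: 5.0
eef_pos: [0.6091, -0.0763, 0.0797]
tcp_rot: [0.995, -0.096, -0.001, -0.0]
contact_force: [-1.1, -0.3, -2.0]
opening: 0.316
```

```bash
python3 go.py .6105 -.0765 .016 -11;python3 -c "
from h import *
grab('scene','s3');grab('top','t3')
d=load('s3');cv2.imwrite('pics/s3c.png',cv2.resize(d['pixels'][180:360,260:460,::-1],None,fx=4,fy=4,interpolation=2))"
```

```text
t 5.00 pos [ 0.6091 -0.0763  0.0797] psi -11.02 tilt 0.16 open 0.316 F [-1.1 -0.3 -2. ]
turn units -0.00 | after turn: x 0.037 y -0.001 z 1.591 units
```

View pics/s3c.png

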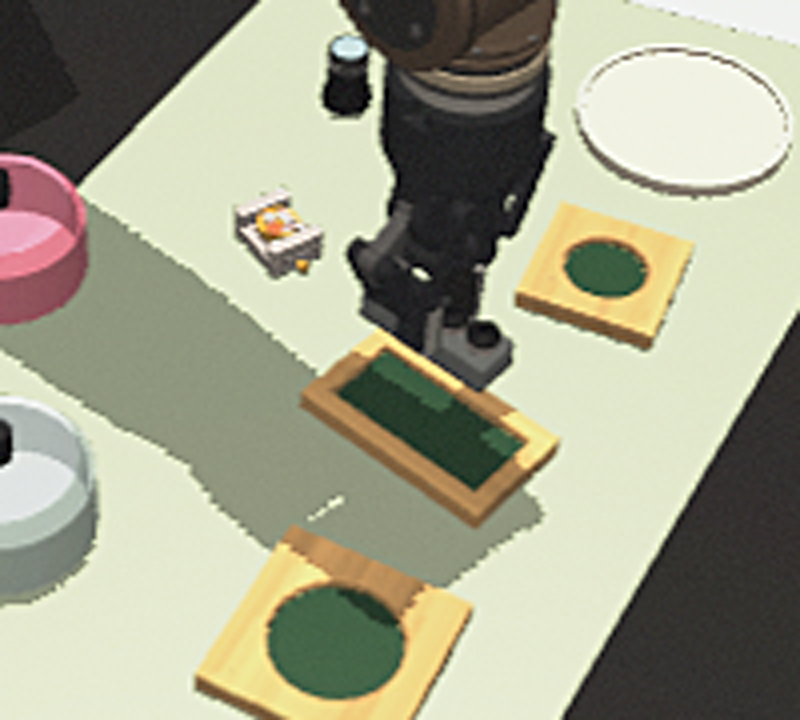

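Request:
{"fn": "step_arm", "kwargs": {"targets": [[[0,0.02,0,0.3,0],[0,0,0,0.4,0],[0,0,0,0.4,0],[0,0,0,0.25,0],[0,0,0,0.12,0],[0,0,0,0.08,0],[0,0,0,0.05,0],[0,0,0,0,0]]]}}

```text
time: 5.77
eef_pos: [0.6113, -0.077, 0.0176]
tcp_rot: [0.995, -0.096, 0.001, 0.0]
contact_force: [-0.0, 0.1, -2.2]
opening: 0.313
```

```bash
python3 go.py .6105 -.0765 .015 -11
```

```text
t 5.77 pos [ 0.6113 -0.077   0.0176] psi -11.04 tilt 0.07 open 0.313 F [-0.   0.1 -2.2]
turn units -0.01 | after turn: x -0.022 y -0.009 z 0.066 units
```

Request:
{"fn": "step_arm", "kwargs": {"targets": [[[0,0,0,0.04,0],[0,0,0,0.03,0],[0,0,0,0,0]]]}}

```text
time: 6.02
eef_pos: [0.6118, -0.0771, 0.0173]
tcp_rot: [0.995, -0.096, 0.0, 0.0]
contact_force: [-4.7, 0.0, 10.4]
opening: 0.312
```

Request:
{"fn": "step_arm", "kwargs": {"targets": [[[0.38,0,0,0,0],[0.42,0,0,0,0],[0.5,0,0,0,0],[0.55,0,0,-0.2,0],[0.55,0,0,-0.6,0],[0.55,0,0,-0.9,0],[0.55,0,0,-0.9,0],[0.55,0,0,-0.2,0]]]}}

```text
time: 6.68
eef_pos: [0.6148, -0.0778, 0.1339]
tcp_rot: [0.995, -0.096, 0.006, 0.001]
contact_force: [0.5, 0.0, 1.6]
opening: 0.552
```

```bash
python3 go.py .441 .132 .12 -11
```

```text
t 6.68 pos [ 0.6148 -0.0778  0.1339] psi -11.02 tilt 0.69 open 0.552 F [0.5 0.  1.6]
turn units -0.00 | after turn: x -5.265 y -4.320 z 0.348 units
```

Request:
{"fn": "step_arm", "kwargs": {"targets": [[[0.65,0,0,0,0.875],[0.65,0,0,0,0.875],[0.65,0,0,0,0.875],[0.65,0,0,0,0.875]]]}}

```text
time: 7.02
eef_pos: [0.6108, -0.0768, 0.1265]
tcp_rot: [0.969, -0.248, 0.0, 0.0]
contact_force: [-0.6, -0.7, 0.2]
opening: 0.65
```

```bash
python3 go.py .4702 0 .08 -28.5; python3 -c "
from h import *
d=grab('scene','s4')
d=load('s4');cv2.imwrite('pics/s4c.png',cv2.resize(d['pixels'][180:360,260:460,::-1],None,fx=4,fy=4,interpolation=2))"
```

```text
t 7.02 pos [ 0.6108 -0.0768  0.1265] psi -28.74 tilt 0.04 open 0.650 F [-0.6 -0.7  0.2]
turn units -0.05 | after turn: x -4.006 y -0.009 z 1.163 units
```

View pics/s4c.png

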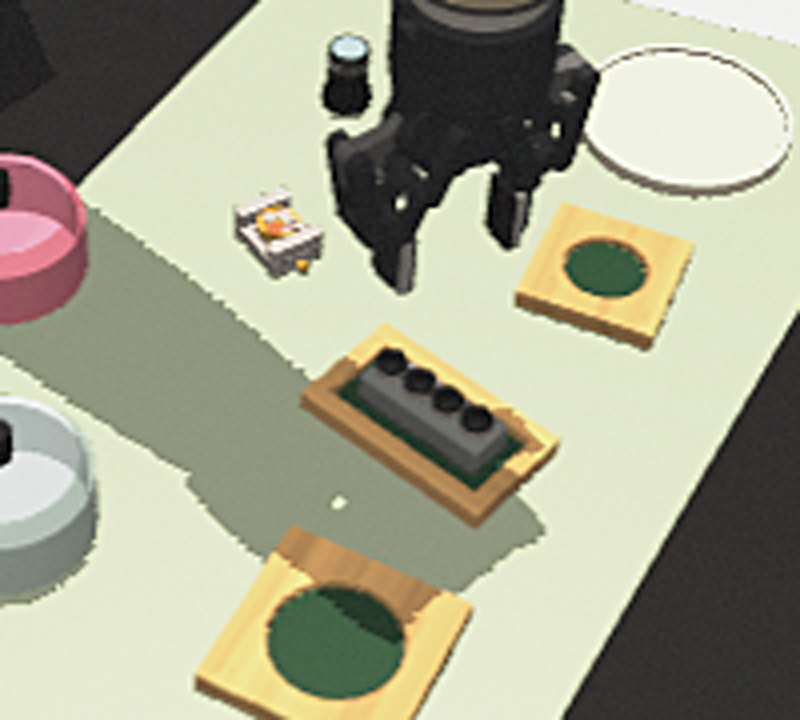

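The crop shows the oil stand down in its recess, around (430,410) in the crop. Next is the holder.

Request:
{"fn": "step_arm", "kwargs": {"targets": [[[0.65,-0.6,0,0,0],[0.65,-0.85,0,0.1,0],[0.65,-0.9,0,0.25,0],[0.65,-0.85,0,0.35,0],[0.65,-0.6,0,0.3,0],[0.65,-0.2,0,0.15,0],[0.65,0,0,0,0],[0.65,0,0,0,0]]]}}

```text
time: 7.73
eef_pos: [0.4712, -0.0006, 0.0807]
tcp_rot: [0.969, -0.246, 0.001, 0.0]
contact_force: [0.1, -0.1, -0.3]
opening: 0.65
```

```bash
python3 go.py .4702 0 .002 -28.5; python3 -c "
from h import *
d=grab('scene','s5')
cv2.imwrite('pics/s5c.png',cv2.resize(d['pixels'][170:290,270:420,::-1],None,fx=5,fy=5,interpolation=2))"
```

```text
t 7.73 pos [ 0.4712 -0.0006  0.0807] psi -28.48 tilt 0.11 open 0.650 F [ 0.1 -0.1 -0.3]
turn units 0.00 | after turn: x -0.030 y -0.002 z 1.969 units
```

View pics/s5c.png

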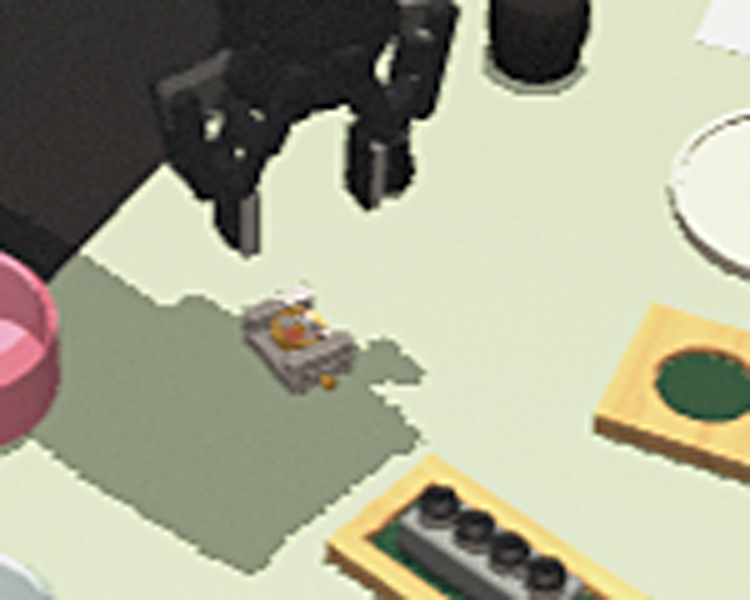

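Request:
{"fn": "step_arm", "kwargs": {"targets": [[[0.65,-0.02,0,0.4,0],[0.65,0,0,0.5,0],[0.65,0,0,0.4,0],[0.65,0,0,0.3,0],[0.65,0,0,0.2,0],[0.65,0,0,0.1,0],[0.65,0,0,0.05,0],[0.65,0,0,0,0]]]}}

```text
time: 8.45
eef_pos: [0.4704, -0.0003, 0.0025]
tcp_rot: [0.969, -0.246, 0.0, -0.0]
contact_force: [-0.0, 0.6, -0.2]
opening: 0.648
```

Request:
{"fn": "step_arm", "kwargs": {"targets": [[[0.45,0,0,0,0],[0.3,0,0,0,0],[0.2,0,0,0,0],[0,0,0,0,0],[0,0,0,0,0],[0,0,0,0,0],[0,0,0,0,0]]], "squeeze": 40}}

```text
time: 9.03
eef_pos: [0.4706, -0.0002, 0.0033]
tcp_rot: [0.969, -0.246, 0.001, -0.0]
contact_force: [-0.3, -0.5, 6.4]
opening: 0.381
```

```bash
python3 go.py .4702 0 .07 -28.5
```

```text
t 9.03 pos [ 4.706e-01 -2.000e-04  3.300e-03] psi -28.52 tilt 0.14 open 0.381 F [-0.3 -0.5  6.4]
turn units -0.00 | after turn: x -0.012 y 0.000 z -1.668 units
```

Request:
{"fn": "step_arm", "kwargs": {"targets": [[[0,0,0,-0.1,0],[0,0,0,-0.3,0],[0,0,0,-0.5,0],[0,0,0,-0.5,0],[0,0,0,-0.4,0],[0,0,0,-0.2,0],[0,0,0,0,0],[0,0,0,0,0]]]}}

```text
time: 9.7
eef_pos: [0.469, 0.0002, 0.0817]
tcp_rot: [0.969, -0.246, -0.0, -0.0]
contact_force: [0.3, 0.1, -2.3]
opening: 0.379
```

```bash
python3 go.py .626 .2225 .07 -28.5;python3 -c "
from h import *
d=grab('scene','s6')
cv2.imwrite('pics/s6c.png',cv2.resize(d['pixels'][170:290,270:420,::-1],None,fx=5,fy=5,interpolation=2))"
```

```text
t 9.70 pos [4.69e-01 2.00e-04 8.17e-02] psi -28.52 tilt 0.03 open 0.379 F [ 0.3  0.1 -2.3]
turn units -0.00 | after turn: x 0.796 y -6.757 z 0.292 units
```

View pics/s6c.png

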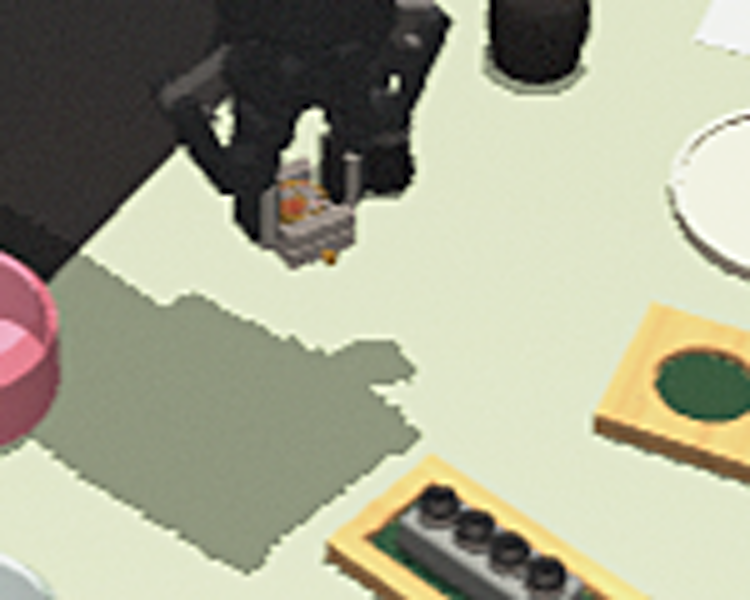

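Request:
{"fn": "step_arm", "kwargs": {"targets": [[[0,0.02,-0.2,0,0],[0,0.06,-0.5,0,0],[0,0.09,-0.8,0,0],[0,0.11,-0.95,0,0],[0,0.11,-0.95,0,0],[0,0.11,-0.95,0,0],[0,0.11,-0.95,0,0],[0,0.09,-0.8,0,0],[0,0.06,-0.45,0,0],[0,0.02,-0.2,0,0]]]}}

```text
time: 10.58
eef_pos: [0.6264, 0.2252, 0.0803]
tcp_rot: [0.969, -0.245, -0.001, 0.0]
contact_force: [-0.8, -0.6, -1.5]
opening: 0.385
```

Request:
{"fn": "step_arm", "kwargs": {"targets": [[[0,0,0,0.2,0],[0,0,0,0.4,0],[0,0,0,0.4,0],[0,0,0,0.3,0]]]}}

```text
time: 10.92
eef_pos: [0.6237, 0.221, 0.0271]
tcp_rot: [0.969, -0.247, -0.002, 0.001]
contact_force: [0.4, -0.4, -1.2]
opening: 0.377
```

```bash
python3 go.py .626 .2225 .009 -28.5
```

```text
t 10.92 pos [0.6237 0.221  0.0271] psi -28.58 tilt 0.26 open 0.377 F [ 0.4 -0.4 -1.2]
turn units -0.02 | after turn: x 0.033 y -0.060 z 0.453 units
```

Request:
{"fn": "step_arm", "kwargs": {"targets": [[[0,0,0,0.25,0],[0,0,0,0.15,0],[0,0,0,0.08,0],[0,0,0,0.05,0],[0,0,0,0,0],[0,0,0,0,0]]]}}

```text
time: 11.42
eef_pos: [0.6267, 0.2225, 0.0098]
tcp_rot: [0.969, -0.246, 0.001, -0.001]
contact_force: [0.5, 0.1, -1.5]
opening: 0.383
```

```bash
python3 go.py .626 .2225 .0085 -28.5
```

```text
t 11.42 pos [0.6267 0.2225 0.0098] psi -28.54 tilt 0.13 open 0.383 F [ 0.5  0.1 -1.5]
turn units -0.01 | after turn: x -0.016 y 0.007 z 0.031 units
```

Request:
{"fn": "step_arm", "kwargs": {"targets": [[[0,0,0,0.03,0],[0,0,0,0.03,0],[0,0,0,0,0]]]}}

```text
time: 11.67
eef_pos: [0.6268, 0.2225, 0.0093]
tcp_rot: [0.969, -0.246, 0.001, -0.0]
contact_force: [-4.6, -1.6, 8.1]
opening: 0.384
```

Contact at about 8 N. I'll release and rise.

Request:
{"fn": "step_arm", "kwargs": {"targets": [[[0.44,0,0,0,0],[0.5,0,0,0,0],[0.55,0,0,0,0],[0.6,0,0,-0.2,0],[0.6,0,0,-0.5,0],[0.6,0,0,-0.8,0],[0.6,0,0,-0.8,0],[0.6,0,0,-0.3,0],[0.6,0,0,0,0]]]}}

```text
time: 12.42
eef_pos: [0.629, 0.223, 0.116]
tcp_rot: [0.969, -0.246, 0.004, -0.002]
contact_force: [0.3, 1.3, 0.6]
opening: 0.6
```

```bash
python3 go.py .441 .132 .07;python3 -c "
from h import *
d=grab('scene','s7')
cv2.imwrite('pics/s7c.png',cv2.resize(d['pixels'][150:270,350:500,::-1],None,fx=5,fy=5,interpolation=2))"
```

```text
t 12.42 pos [0.629 0.223 0.116] psi -28.53 tilt 0.55 open 0.600 F [0.3 1.3 0.6]
turn units 0.00 | after turn: x -3.042 y 4.243 z 1.150 units
```

View pics/s7c.png

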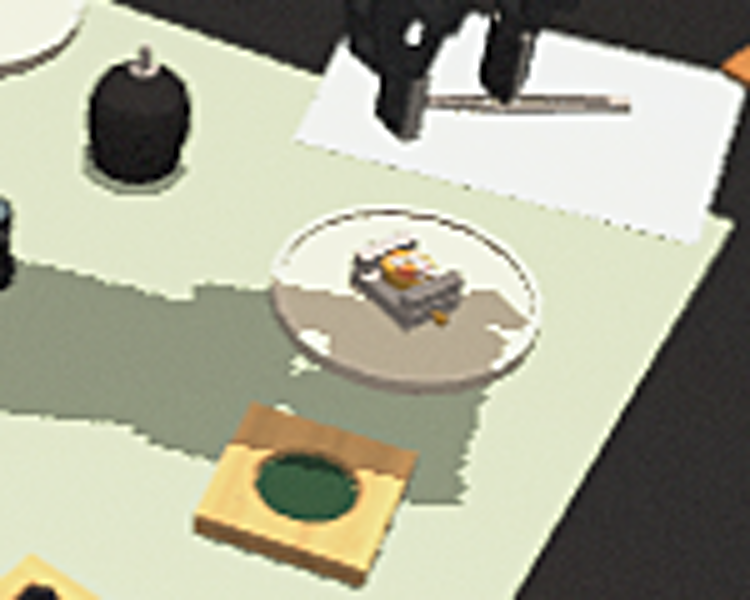

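Request:
{"fn": "step_arm", "kwargs": {"targets": [[[0.55,-0.2,0.28,0,0],[0.55,-0.4,0.56,0,0],[0.55,-0.6,0.84,0,0],[0.55,-0.6,0.84,0,0],[0.55,-0.6,0.84,0.1,0],[0.55,-0.4,0.56,0.2,0],[0.55,-0.2,0.28,0.2,0],[0.55,0,0,0.2,0],[0.55,0,0,0,0],[0.55,0,0,0,0]]]}}

```text
time: 13.3
eef_pos: [0.4401, 0.1322, 0.0813]
tcp_rot: [0.969, -0.246, -0.001, 0.0]
contact_force: [0.1, 0.5, -0.4]
opening: 0.548
```

```bash
python3 go.py .441 .132 .015;python3 -c "
from h import *
d=grab('scene','s8');grab('top','t8')
cv2.imwrite('pics/s8c.png',cv2.resize(d['pixels'][140:260,300:450,::-1],None,fx=5,fy=5,interpolation=2))"
```

```text
t 13.30 pos [0.4401 0.1322 0.0813] psi -28.54 tilt 0.12 open 0.548 F [ 0.1  0.5 -0.4]
turn units 0.00 | after turn: x 0.022 y -0.008 z 1.658 units
```

View pics/s8c.png

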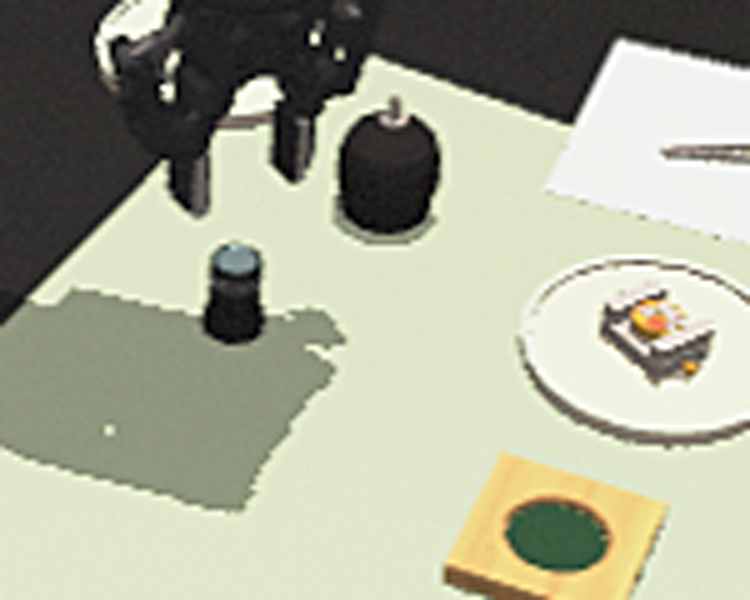

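Request:
{"fn": "step_arm", "kwargs": {"targets": [[[0.55,0,0,0.3,0],[0.55,0,0,0.45,0],[0.55,0,0,0.4,0],[0.55,0,0,0.27,0],[0.55,0,0,0.15,0],[0.55,0,0,0.05,0],[0.55,0,0,0,0],[0.35,0,0,0,0],[0.2,0,0,0,0],[0,0,0,0,0]]], "squeeze": 35}}

```text
time: 14.23
eef_pos: [0.4413, 0.1322, 0.0188]
tcp_rot: [0.969, -0.246, 0.001, -0.0]
contact_force: [1.1, 0.5, 0.7]
opening: 0.281
```

Request:
{"fn": "step_arm", "kwargs": {"targets": [[[0,0,0,0,0],[0,0,0,0,0],[0,0,0,0,0]]]}}

```text
time: 14.48
eef_pos: [0.4412, 0.1321, 0.0187]
tcp_rot: [0.969, -0.246, 0.001, -0.0]
contact_force: [-0.3, 0.4, 4.6]
opening: 0.284
```

Request:
{"fn": "step_arm", "kwargs": {"targets": [[[0,0,0,-0.1,0],[0,0,0,-0.3,0],[0,0,0,-0.5,0],[0,0,0,-0.5,0],[0,0,0,-0.3,0],[0,0,0,-0.1,0],[0,0,0,0,0]]]}}

```text
time: 15.07
eef_pos: [0.4405, 0.1321, 0.0905]
tcp_rot: [0.969, -0.246, 0.001, -0.0]
contact_force: [1.3, 0.4, -1.3]
opening: 0.279
```

```bash
python3 go.py .642 .073 .07;python3 -c "
from h import *
d=grab('scene','s9')
cv2.imwrite('pics/s9c.png',cv2.resize(d['pixels'][140:260,300:450,::-1],None,fx=5,fy=5,interpolation=2))"
```

```text
t 15.07 pos [0.4405 0.1321 0.0905] psi -28.53 tilt 0.09 open 0.279 F [ 1.3  0.4 -1.3]
turn units 0.00 | after turn: x 5.131 y -1.108 z 0.512 units
```

View pics/s9c.png

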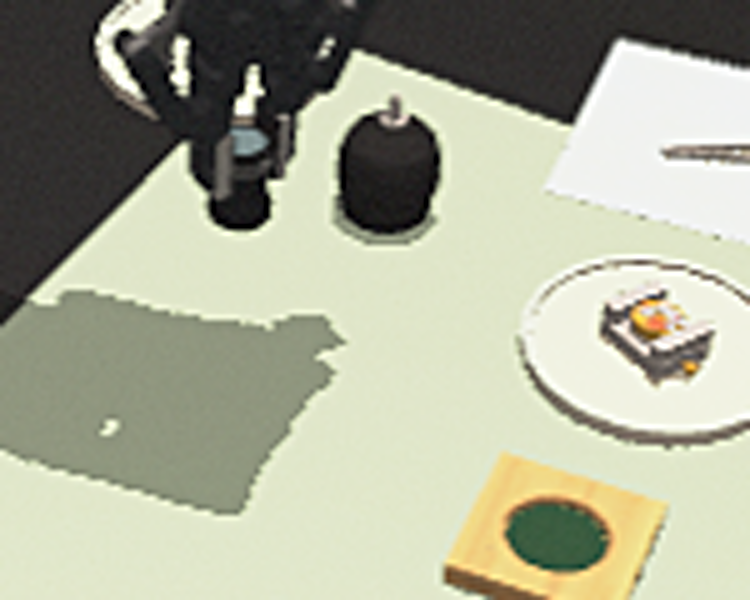

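Request:
{"fn": "step_arm", "kwargs": {"targets": [[[0,0.25,-0.05,0,0],[0,0.5,-0.11,0,0],[0,0.75,-0.16,0,0],[0,0.8,-0.17,0,0],[0,0.8,-0.17,0,0],[0,0.75,-0.16,0,0],[0,0.65,-0.14,0,0],[0,0.4,-0.1,0,0],[0,0.22,-0.05,0,0],[0,0,0,0,0]]]}}

```text
time: 15.95
eef_pos: [0.6424, 0.0722, 0.088]
tcp_rot: [0.969, -0.247, -0.001, 0.0]
contact_force: [-0.3, 1.3, -0.2]
opening: 0.283
```

Request:
{"fn": "step_arm", "kwargs": {"targets": [[[0,0,0,0.2,0],[0,0,0,0.4,0],[0,0,0,0.4,0],[0,0,0,0.25,0],[0,0,0,0.15,0],[0,0,0,0.05,0],[0,0,0,0,0],[0,0,0,0,0]]]}}

```text
time: 16.62
eef_pos: [0.6417, 0.0734, 0.0324]
tcp_rot: [0.969, -0.246, 0.001, -0.0]
contact_force: [0.3, 0.6, -0.1]
opening: 0.281
```

```bash
python3 go.py .642 .073 .025
```

```text
t 16.62 pos [0.6417 0.0734 0.0324] psi -28.52 tilt 0.06 open 0.281 F [ 0.3  0.6 -0.1]
turn units 0.00 | after turn: x 0.011 y 0.004 z 0.186 units
```

Request:
{"fn": "step_arm", "kwargs": {"targets": [[[0,0,0,0.06,0],[0,0,0,0.05,0],[0,0,0,0.03,0],[0,0,0,0.03,0],[0,0,0,0.02,0],[0,0,0,0,0]]]}}

```text
time: 17.12
eef_pos: [0.6416, 0.0732, 0.0258]
tcp_rot: [0.969, -0.246, -0.0, 0.0]
contact_force: [-3.8, 0.1, 6.3]
opening: 0.284
```

Contact at 6 N, so I'll release, then go to the cover.

Request:
{"fn": "step_arm", "kwargs": {"targets": [[[0.33,0,0,0,0],[0.4,0,0,0,0],[0.5,0,0,0,0],[0.5,0,0,-0.3,0],[0.5,0,0,-0.7,0],[0.5,0,0,-0.8,0],[0.5,0,0,-0.6,0],[0.5,0,0,-0.3,0],[0.5,0,0,0,0]]]}}

```text
time: 17.87
eef_pos: [0.6439, 0.0732, 0.137]
tcp_rot: [0.969, -0.246, 0.004, -0.001]
contact_force: [0.8, 0.8, 0.6]
opening: 0.5
```

```bash
python3 go.py .454 -.2407 .11;python3 -c "
from h import *
d=grab('scene','s10')
cv2.imwrite('pics/s10c.png',cv2.resize(d['pixels'][170:290,350:500,::-1],None,fx=5,fy=5,interpolation=2))"
```

```text
t 17.87 pos [0.6439 0.0732 0.137 ] psi -28.53 tilt 0.47 open 0.500 F [0.8 0.8 0.6]
turn units 0.00 | after turn: x -0.423 y 9.162 z 0.675 units
```

View pics/s10c.png

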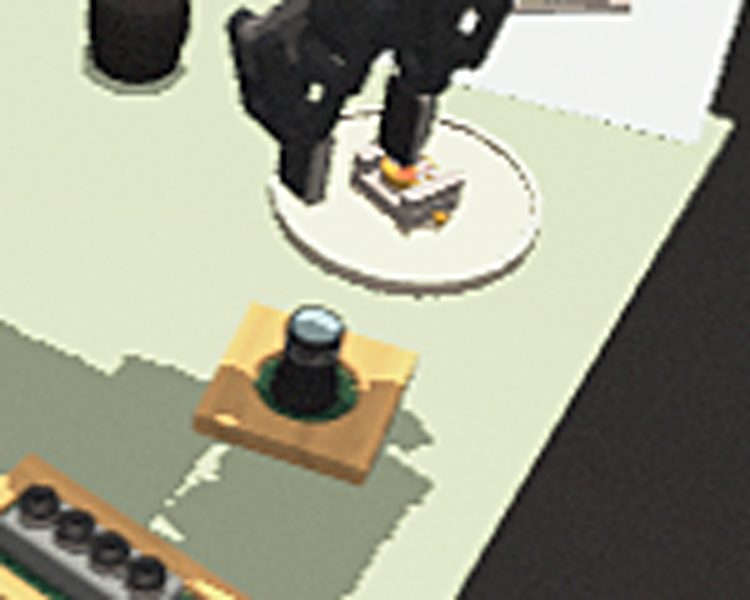

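Request:
{"fn": "step_arm", "kwargs": {"targets": [[[0.5,-0.02,0.5,0,0],[0.5,-0.04,0.9,0,0],[0.5,-0.04,0.95,0,0],[0.5,-0.04,0.95,0,0],[0.5,-0.04,0.95,0,0],[0.5,-0.04,0.95,0,0],[0.5,-0.04,0.95,0,0],[0.5,-0.04,0.95,0,0],[0.5,-0.04,0.9,0,0],[0.5,-0.02,0.6,0,0]]]}}

```text
time: 18.75
eef_pos: [0.4614, -0.2233, 0.1295]
tcp_rot: [0.969, -0.247, -0.002, -0.001]
contact_force: [0.6, -0.2, 0.1]
opening: 0.497
```

```bash
python3 go.py .454 -.2407 .10
```

```text
t 18.75 pos [ 0.4614 -0.2233  0.1295] psi -28.63 tilt 0.27 open 0.497 F [ 0.6 -0.2  0.1]
turn units 0.00 | after turn: x 0.047 y 0.470 z 0.739 units
```

Request:
{"fn": "step_arm", "kwargs": {"targets": [[[0.5,0.02,0.25,0.2,0],[0.5,0.02,0.2,0.3,0],[0.5,0,0.02,0.2,0],[0.5,0,0,0,0],[0.5,0,0,0,0]]]}}

```text
time: 19.17
eef_pos: [0.4564, -0.2376, 0.1021]
tcp_rot: [0.969, -0.246, -0.002, -0.001]
contact_force: [0.0, 0.4, -0.5]
opening: 0.496
```

```bash
python3 go.py .454 -.2407 .053;python3 -c "
from h import *
d=grab('scene','s11')
cv2.imwrite('pics/s11c.png',cv2.resize(d['pixels'][230:350,190:340,::-1],None,fx=5,fy=5,interpolation=2))"
```

```text
t 19.17 pos [ 0.4564 -0.2376  0.1021] psi -28.46 tilt 0.23 open 0.496 F [ 0.   0.4 -0.5]
turn units 0.00 | after turn: x -0.016 y 0.095 z 1.228 units
```

View pics/s11c.png

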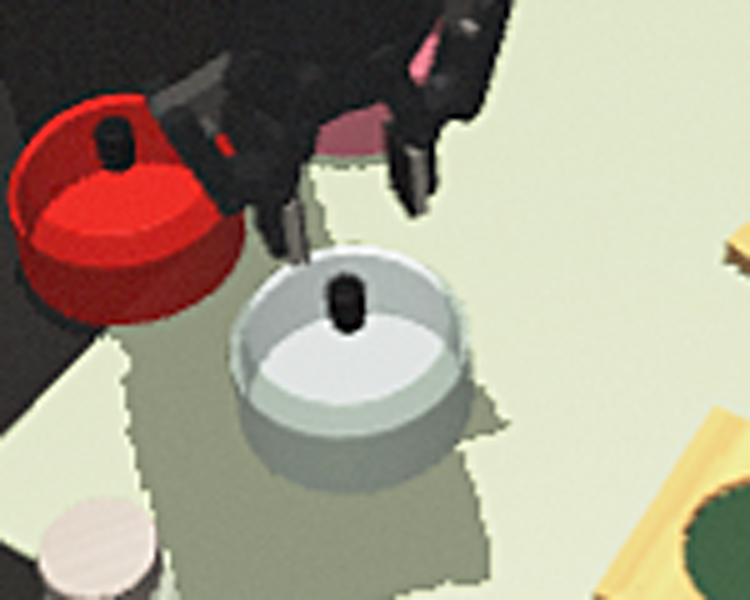

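Request:
{"fn": "step_arm", "kwargs": {"targets": [[[0.5,0,0.06,0.3,0],[0.5,0,0,0.35,0],[0.5,0,0,0.25,0],[0.5,0,0,0.17,0],[0.5,0,0,0.1,0],[0.5,0,0,0.04,0],[0.5,0,0,0,0]]]}}

```text
time: 19.8
eef_pos: [0.4557, -0.2414, 0.0555]
tcp_rot: [0.969, -0.246, -0.0, -0.0]
contact_force: [-0.6, 0.7, -0.5]
opening: 0.502
```

```bash
python3 go.py .454 -.2407 .053;python3 -c "
from h import *
d=grab('scene','s12')
cv2.imwrite('pics/s12c.png',cv2.resize(d['pixels'][230:350,190:340,::-1],None,fx=5,fy=5,interpolation=2))"
```

```text
t 19.80 pos [ 0.4557 -0.2414  0.0555] psi -28.52 tilt 0.02 open 0.502 F [-0.6  0.7 -0.5]
turn units 0.00 | after turn: x -0.045 y 0.005 z 0.061 units
```

View pics/s12c.png

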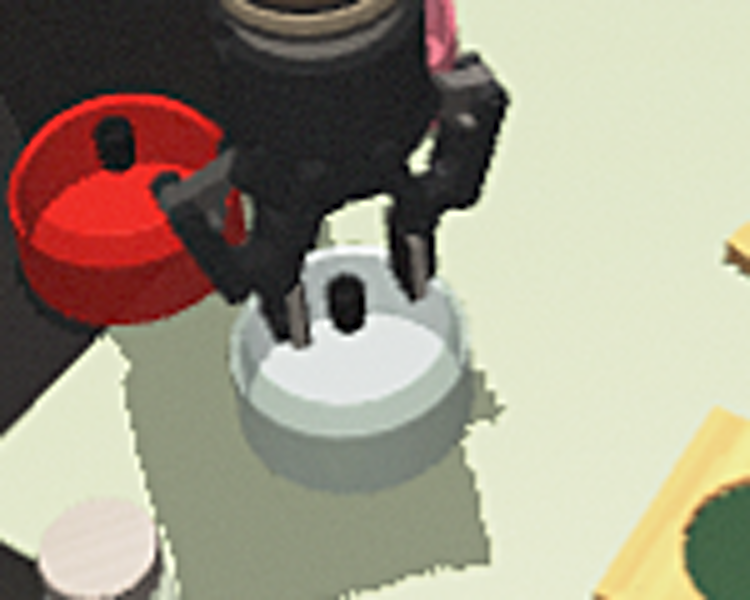

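Request:
{"fn": "step_arm", "kwargs": {"targets": [[[0.4,-0.04,0,0.03,0],[0.3,0,0,0,0],[0.22,0,0,0,0],[0.1,0,0,0,0],[0,0,0,0,0],[0,0,0,0,0],[0,0,0,0,0]]], "squeeze": 50}}

```text
time: 20.43
eef_pos: [0.4545, -0.241, 0.0551]
tcp_rot: [0.969, -0.246, 0.0, 0.0]
contact_force: [-1.4, -0.1, 4.6]
opening: 0.158
```

Request:
{"fn": "step_arm", "kwargs": {"targets": [[[0,0,0,-0.1,0],[0,0,0,-0.3,0],[0,0,0,-0.5,0],[0,0,0,-0.6,0],[0,0,0,-0.6,0],[0,0,0,-0.4,0],[0,0,0,-0.2,0],[0,0,0,0,0],[0,0,0,0,0]]]}}

```text
time: 21.18
eef_pos: [0.454, -0.2405, 0.1623]
tcp_rot: [0.969, -0.246, -0.0, -0.0]
contact_force: [-0.4, -1.1, -0.5]
opening: 0.16
```

```bash
python3 go.py .626 .2225 .16;python3 -c "
from h import *
d=grab('scene','s13')
cv2.imwrite('pics/s13c.png',cv2.resize(d['pixels'][200:350,190:340,::-1],None,fx=4,fy=4,interpolation=2))"
```

```text
t 21.18 pos [ 0.454  -0.2405  0.1623] psi -28.53 tilt 0.01 open 0.160 F [-0.4 -1.1 -0.5]
turn units 0.00 | after turn: x -1.752 y -12.223 z 0.058 units
```

View pics/s13c.png

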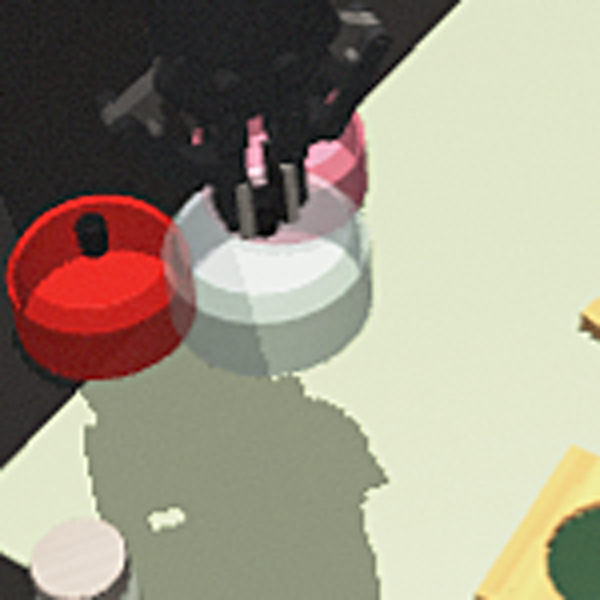

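Request:
{"fn": "step_arm", "kwargs": {"targets": [[[0,-0.03,-0.2,0,0],[0,-0.06,-0.4,0,0],[0,-0.08,-0.6,0,0],[0,-0.11,-0.8,0,0],[0,-0.13,-0.9,0,0],[0,-0.13,-0.9,0,0],[0,-0.13,-0.9,0,0],[0,-0.13,-0.9,0,0],[0,-0.13,-0.9,0,0],[0,-0.13,-0.9,0,0]]]}}

```text
time: 22.07
eef_pos: [0.5577, 0.0421, 0.1608]
tcp_rot: [0.969, -0.246, -0.002, 0.0]
contact_force: [0.5, -0.9, -0.7]
opening: 0.157
```

Request:
{"fn": "step_arm", "kwargs": {"targets": [[[0,-0.13,-0.9,0,0],[0,-0.13,-0.9,0,0],[0,-0.13,-0.9,0,0],[0,-0.11,-0.8,0,0],[0,-0.1,-0.6,0,0],[0,-0.06,-0.4,0,0],[0,-0.04,-0.25,0,0],[0,0,0,0,0],[0,0,0,0,0]]]}}

```text
time: 22.82
eef_pos: [0.6237, 0.2199, 0.1612]
tcp_rot: [0.969, -0.246, -0.001, 0.001]
contact_force: [-0.2, -1.1, -0.6]
opening: 0.159
```

```bash
python3 go.py .626 .2225 .1;python3 -c "
from h import *
d=grab('scene','s14');e=grab('top','t14')
cv2.imwrite('pics/s14c.png',np.hstack([cv2.resize(x['pixels'][b[1]:b[1]+100,b[0]:b[0]+100,::-1],None,fx=4,fy=4,interpolation=2) for x,b in((d,(380,140)),(e,(190,140)))]))"
```

```text
t 22.82 pos [0.6237 0.2199 0.1612] psi -28.48 tilt 0.15 open 0.159 F [-0.2 -1.1 -0.6]
turn units 0.00 | after turn: x 0.019 y -0.084 z 1.530 units
```

View pics/s14c.png

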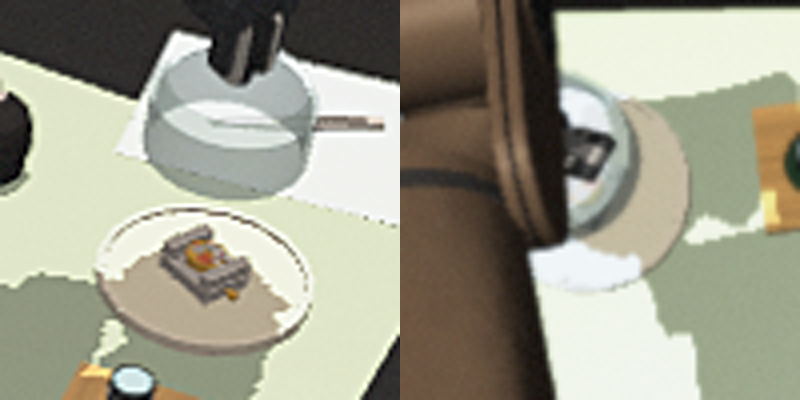

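Request:
{"fn": "step_arm", "kwargs": {"targets": [[[0,0.02,-0.06,0.2,0],[0,0,0,0.4,0],[0,0,0,0.4,0],[0,0,0,0.3,0],[0,0,0,0.1,0],[0,0,0,0,0],[0,0,0,0,0]]]}}

```text
time: 23.5
eef_pos: [0.6266, 0.2213, 0.1066]
tcp_rot: [0.969, -0.247, 0.0, -0.0]
contact_force: [0.2, 0.0, -0.2]
opening: 0.162
```

```bash
python3 go.py .626 .2225 .0605;python3 -c "
from h import *
d=grab('scene','s15');cv2.imwrite('pics/s15c.png',cv2.resize(d['pixels'][140:260,360:500,::-1],None,fx=5,fy=5,interpolation=2))"
```

```text
t 23.50 pos [0.6266 0.2213 0.1066] psi -28.56 tilt 0.00 open 0.162 F [ 0.2  0.  -0.2]
turn units 0.00 | after turn: x -0.026 y -0.019 z 1.153 units
```

View pics/s15c.png

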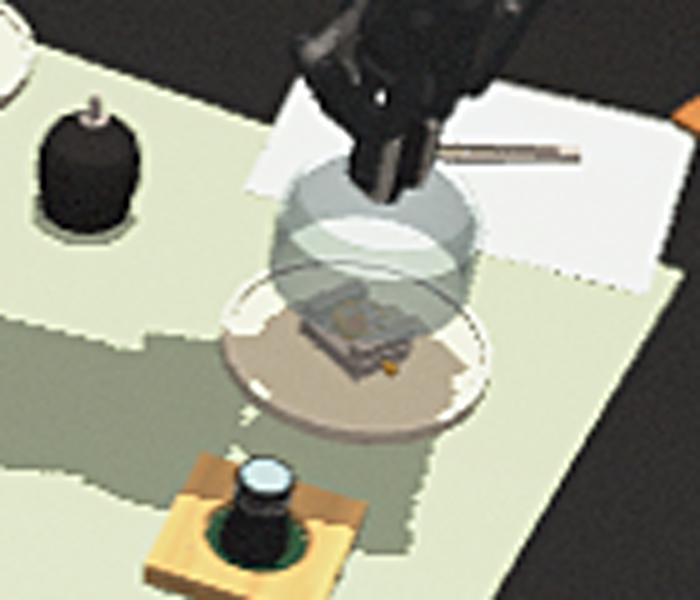

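Request:
{"fn": "step_arm", "kwargs": {"targets": [[[0,-0.01,-0.02,0.25,0],[0,0,0,0.3,0],[0,0,0,0.25,0],[0,0,0,0.15,0],[0,0,0,0.08,0],[0,0,0,0.04,0],[0,0,0,0,0],[0,0,0,0,0]]]}}

```text
time: 24.22
eef_pos: [0.6267, 0.2226, 0.064]
tcp_rot: [0.969, -0.246, 0.0, -0.0]
contact_force: [0.0, 0.1, -1.3]
opening: 0.154
```

```bash
python3 go.py .626 .2225 .0605;python3 -c "
from h import *
d=grab('scene','s16');cv2.imwrite('pics/s16c.png',cv2.resize(d['pixels'][140:260,360:500,::-1],None,fx=5,fy=5,interpolation=2))"
```

```text
t 24.22 pos [0.6267 0.2226 0.064 ] psi -28.53 tilt 0.03 open 0.154 F [ 0.   0.1 -1.3]
turn units 0.00 | after turn: x -0.015 y 0.010 z 0.087 units
```

View pics/s16c.png

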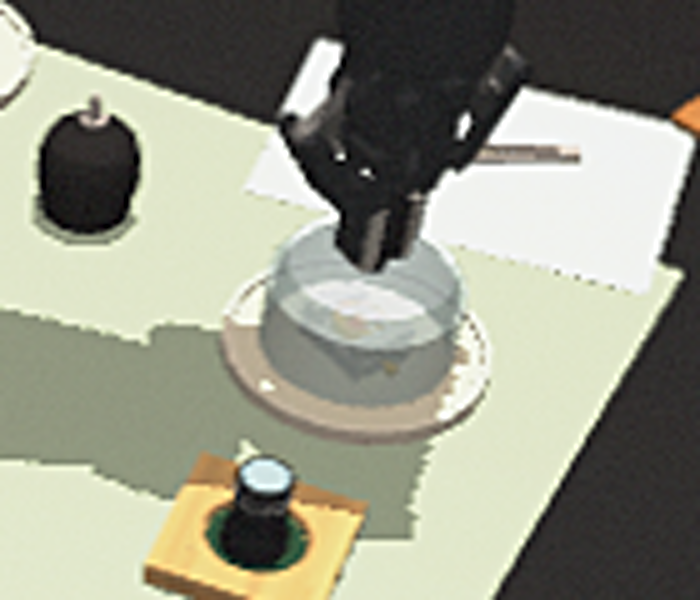

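Request:
{"fn": "step_arm", "kwargs": {"targets": [[[0,0,0,0.03,0],[0,0,0,0.03,0],[0,0,0,0.02,0],[0,0,0,0.02,0],[0,0,0,0,0]]]}}

```text
time: 24.68
eef_pos: [0.6267, 0.2226, 0.0612]
tcp_rot: [0.969, -0.246, 0.0, -0.0]
contact_force: [-2.8, -0.2, 4.8]
opening: 0.16
```

Request:
{"fn": "step_arm", "kwargs": {"targets": [[[0.2,0,0,0,0],[0.28,0,0,0,0],[0.38,0,0,0,0],[0.45,0,0,0,0],[0.5,0,0,-0.3,0],[0.5,0,0,-0.6,0],[0.5,0,0,-0.7,0],[0.5,0,0,-0.5,0],[0.5,0,0,-0.2,0],[0.5,0,0,0,0]]]}}

```text
time: 25.52
eef_pos: [0.6283, 0.2229, 0.1557]
tcp_rot: [0.969, -0.246, 0.003, -0.001]
contact_force: [0.5, 0.8, 0.1]
opening: 0.501
```

```bash
python3 go.py .4612 .2555 .14 0;python3 -c "
from h import *
d=grab('scene','s17');cv2.imwrite('pics/s17c.png',cv2.resize(d['pixels'][140:260,360:500,::-1],None,fx=5,fy=5,interpolation=2))"
```

```text
t 25.52 pos [0.6283 0.2229 0.1557] psi -28.53 tilt 0.38 open 0.501 F [0.5 0.8 0.1]
turn units -5.71 | after turn: x -4.178 y -0.814 z 0.393 units
```

View pics/s17c.png

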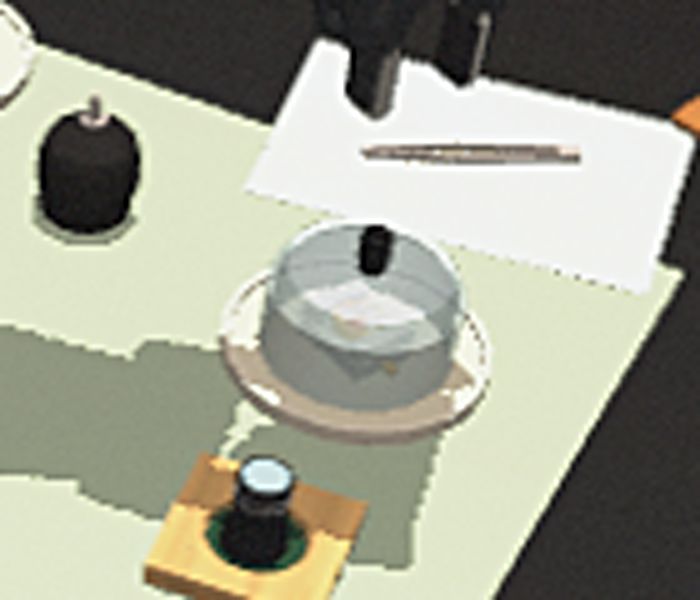

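Request:
{"fn": "step_arm", "kwargs": {"targets": [[[0.95,0,0,0,-0.95],[0.95,0,0,0,-0.95],[0.95,0,0,0,-0.95],[0.95,0,0,0,-0.95],[0.95,0,0,0,-0.95],[0.95,0,0,0,-0.95],[0.95,0,0,0,0]]]}}

```text
time: 26.15
eef_pos: [0.625, 0.2222, 0.1489]
tcp_rot: [1.0, 0.0, -0.002, 0.0]
contact_force: [0.6, 0.0, -0.4]
opening: 0.952
```

```bash
python3 go.py .4612 .2555 .13 0
```

```text
t 26.15 pos [0.625  0.2222 0.1489] psi 0.05 tilt 0.26 open 0.952 F [ 0.6  0.  -0.4]
turn units 0.01 | after turn: x -4.095 y -0.832 z 0.474 units
```

Request:
{"fn": "step_arm", "kwargs": {"targets": [[[0.95,-0.4,-0.08,0,0],[0.95,-0.8,-0.16,0,0],[0.95,-0.9,-0.18,0,0],[0.95,-0.9,-0.18,0,0],[0.95,-0.7,-0.14,0.1,0],[0.95,-0.3,-0.07,0.2,0],[0.95,-0.12,-0.02,0.15,0],[0.95,0,0,0,0],[0.95,0,0,0,0],[0.95,0,0,0,0]]]}}

```text
time: 26.98
eef_pos: [0.4628, 0.2556, 0.1338]
tcp_rot: [1.0, -0.001, 0.0, -0.0]
contact_force: [-0.1, 0.6, 0.9]
opening: 0.952
```

```bash
python3 go.py .4612 .2555 .007 0;python3 -c "
from h import *
d=grab('scene','s18');cv2.imwrite('pics/s18c.png',cv2.resize(d['pixels'][110:220,310:450,::-1],None,fx=5,fy=5,interpolation=2))"
```

```text
t 26.98 pos [0.4628 0.2556 0.1338] psi -0.10 tilt 0.03 open 0.952 F [-0.1  0.6  0.9]
turn units -0.02 | after turn: x -0.040 y 0.002 z 3.171 units
```

View pics/s18c.png

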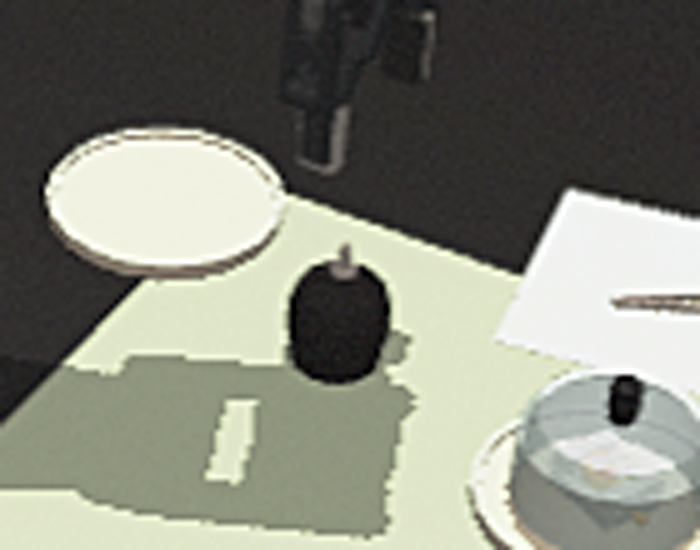

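Request:
{"fn": "step_arm", "kwargs": {"targets": [[[0.95,-0.03,0,0.3,0],[0.95,0,0,0.5,0],[0.95,0,0,0.5,0],[0.95,0,0,0.4,0],[0.95,0,0,0.3,0],[0.95,0,0,0.1,0],[0.95,0,0,0,0]]]}}

```text
time: 27.62
eef_pos: [0.4598, 0.2554, 0.0482]
tcp_rot: [1.0, -0.0, -0.001, 0.0]
contact_force: [-1.1, 0.8, 0.3]
opening: 0.945
```

```bash
python3 go.py .4612 .2555 .008 0;python3 -c "
from h import *
d=grab('scene','s19');cv2.imwrite('pics/s19c.png',cv2.resize(d['pixels'][110:220,310:450,::-1],None,fx=5,fy=5,interpolation=2))"
```

```text
t 27.62 pos [0.4598 0.2554 0.0482] psi -0.05 tilt 0.16 open 0.945 F [-1.1  0.8  0.3]
turn units -0.01 | after turn: x 0.035 y -0.003 z 1.005 units
```

View pics/s19c.png

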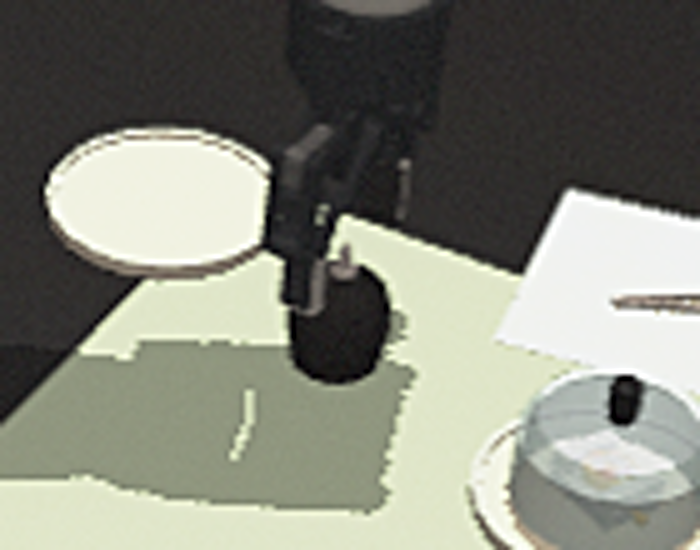

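Request:
{"fn": "step_arm", "kwargs": {"targets": [[[0.95,0.02,0,0.25,0],[0.95,0,0,0.25,0],[0.95,0,0,0.2,0],[0.95,0,0,0.15,0],[0.95,0,0,0.1,0],[0.95,0,0,0.05,0],[0.95,0,0,0,0]]]}}

```text
time: 28.25
eef_pos: [0.4608, 0.2557, 0.0091]
tcp_rot: [1.0, -0.0, -0.001, 0.0]
contact_force: [0.2, -0.1, 0.0]
opening: 0.95
```

Request:
{"fn": "step_arm", "kwargs": {"targets": [[[0.85,0,0,0,0],[0.75,0,0,0,0],[0.68,0,0,0,0],[0.6,0,0,0,0],[0.5,0,0,0,0],[0.4,0,0,0,0],[0.4,0,0,0,0],[0.4,0,0,0,0]]], "squeeze": 50}}

```text
time: 28.92
eef_pos: [0.4619, 0.256, 0.0107]
tcp_rot: [1.0, -0.0, 0.001, -0.0]
contact_force: [-1.7, 0.2, 5.0]
opening: 0.612
```

```bash
python3 go.py .4612 .2555 .008 0
```

```text
t 28.92 pos [0.4619 0.256  0.0107] psi -0.03 tilt 0.08 open 0.612 F [-1.7  0.2  5. ]
turn units -0.01 | after turn: x -0.018 y 0.013 z 0.067 units
```

Request:
{"fn": "step_arm", "kwargs": {"targets": [[[0.4,0,0,-0.1,0],[0.4,0,0,-0.2,0],[0.4,0,0,-0.4,0],[0.4,0,0,-0.5,0],[0.4,0,0,-0.5,0],[0.4,0,0,-0.4,0],[0.4,0,0,-0.2,0],[0.4,0,0,0,0],[0.4,0,0,0,0]]]}}

```text
time: 29.67
eef_pos: [0.4611, 0.2557, 0.1016]
tcp_rot: [1.0, -0.0, 0.0, -0.0]
contact_force: [-0.6, 0.3, -0.7]
opening: 0.611
```

```bash
python3 go.py .637 -.223 .1 0;python3 -c "
from h import *
d=grab('scene','s20');cv2.imwrite('pics/s20c.png',cv2.resize(d['pixels'][90:220,310:450,::-1],None,fx=4,fy=4,interpolation=2))"
```

```text
t 29.67 pos [0.4611 0.2557 0.1016] psi -0.03 tilt 0.01 open 0.611 F [-0.6  0.3 -0.7]
turn units -0.01 | after turn: x 4.399 y 11.968 z 0.041 units
```

View pics/s20c.png

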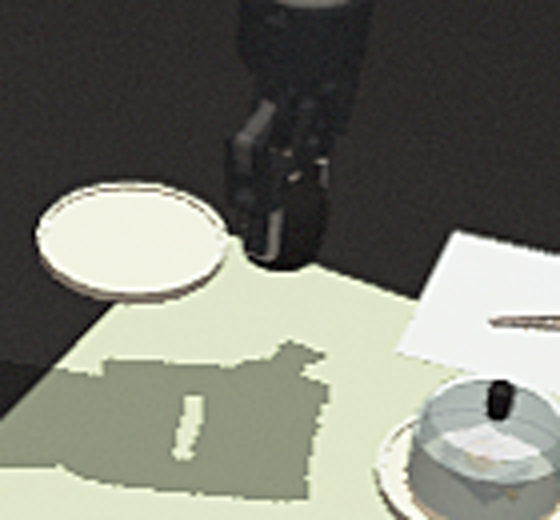

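Request:
{"fn": "step_arm", "kwargs": {"targets": [[[0.4,0.07,0.2,0,0],[0.4,0.15,0.4,0,0],[0.4,0.22,0.6,0,0],[0.4,0.3,0.8,0,0],[0.4,0.32,0.88,0,0],[0.4,0.32,0.88,0,0],[0.4,0.32,0.88,0,0],[0.4,0.32,0.88,0,0],[0.4,0.32,0.88,0,0],[0.4,0.32,0.88,0,0]]]}}

```text
time: 30.55
eef_pos: [0.5668, -0.0378, 0.1002]
tcp_rot: [1.0, -0.0, -0.001, -0.0]
contact_force: [0.4, 0.6, -1.3]
opening: 0.607
```

Request:
{"fn": "step_arm", "kwargs": {"targets": [[[0.4,0.32,0.88,0,0],[0.4,0.32,0.88,0,0],[0.4,0.32,0.88,0,0],[0.4,0.3,0.8,0,0],[0.4,0.24,0.6,0,0],[0.4,0.15,0.4,0,0],[0.4,0.09,0.25,0,0],[0.4,0,0,0,0],[0.4,0,0,0,0]]]}}

```text
time: 31.3
eef_pos: [0.6361, -0.2229, 0.1004]
tcp_rot: [1.0, -0.001, -0.001, -0.001]
contact_force: [-0.8, 0.5, -0.8]
opening: 0.609
```

```bash
python3 go.py .637 -.223 .017 0;python3 -c "
from h import *
d=grab('scene','s21');cv2.imwrite('pics/s21c.png',cv2.resize(d['pixels'][220:390,260:430,::-1],None,fx=4,fy=4,interpolation=2))"
```

```text
t 31.30 pos [ 0.6361 -0.2229  0.1004] psi -0.07 tilt 0.15 open 0.609 F [-0.8  0.5 -0.8]
turn units -0.01 | after turn: x 0.022 y 0.003 z 2.085 units
```

View pics/s21c.png

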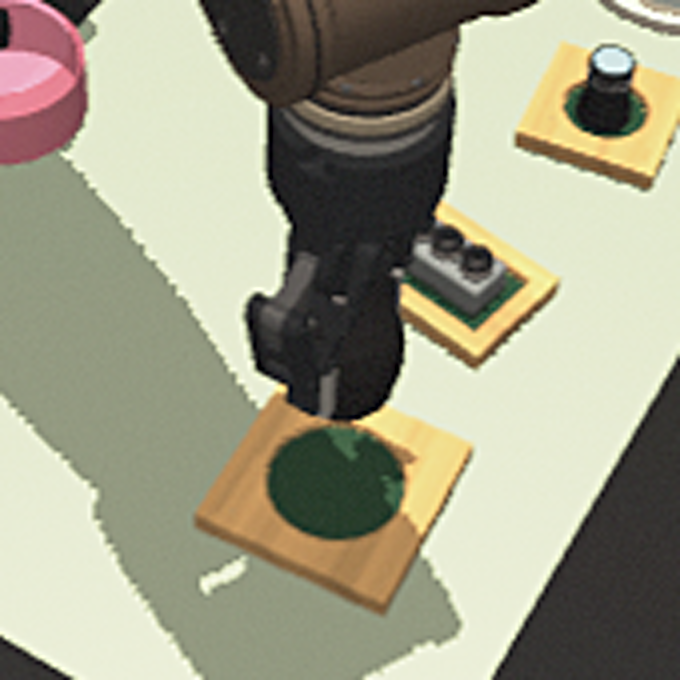

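Request:
{"fn": "step_arm", "kwargs": {"targets": [[[0.4,0,0,0.25,0],[0.4,0,0,0.4,0],[0.4,0,0,0.45,0],[0.4,0,0,0.4,0],[0.4,0,0,0.25,0],[0.4,0,0,0.15,0],[0.4,0,0,0.08,0],[0.4,0,0,0.04,0],[0.4,0,0,0,0],[0.4,0,0,0,0]]]}}

```text
time: 32.18
eef_pos: [0.6377, -0.2234, 0.022]
tcp_rot: [1.0, -0.0, 0.001, 0.0]
contact_force: [-0.9, -0.3, -0.3]
opening: 0.612
```

```bash
python3 go.py .637 -.223 .016 0
```

```text
t 32.18 pos [ 0.6377 -0.2234  0.022 ] psi -0.02 tilt 0.10 open 0.612 F [-0.9 -0.3 -0.3]
turn units -0.00 | after turn: x -0.017 y -0.009 z 0.149 units
```

Request:
{"fn": "step_arm", "kwargs": {"targets": [[[0.4,0,0,0.04,0],[0.4,0,0,0.03,0],[0.4,0,0,0.02,0],[0.4,0,0,0,0]]]}}

```text
time: 32.52
eef_pos: [0.6372, -0.2233, 0.0178]
tcp_rot: [1.0, -0.0, 0.0, 0.0]
contact_force: [0.0, -1.0, 0.4]
opening: 0.612
```

Request:
{"fn": "step_arm", "kwargs": {"targets": [[[0.4,0,0,0.03,0],[0.4,0,0,0.02,0],[0.4,0,0,0,0]]]}}

```text
time: 32.77
eef_pos: [0.6372, -0.2233, 0.0177]
tcp_rot: [1.0, -0.0, -0.0, -0.0]
contact_force: [-3.9, 1.7, 9.3]
opening: 0.611
```

Contact at 9 N. I'll release, rise, then look at everything.

Request:
{"fn": "step_arm", "kwargs": {"targets": [[[0.66,0,0,0,0],[0.72,0,0,0,0],[0.8,0,0,0,0],[0.85,0,0,0,0],[0.85,0,0,-0.2,0],[0.85,0,0,-0.5,0],[0.85,0,0,-0.7,0],[0.85,0,0,-0.8,0],[0.85,0,0,-0.8,0],[0.85,0,0,-0.8,0]]]}}

```text
time: 33.6
eef_pos: [0.6368, -0.223, 0.1691]
tcp_rot: [1.0, -0.0, -0.0, -0.0]
contact_force: [0.5, -0.9, 0.3]
opening: 0.847
```

Request:
{"fn": "step_arm", "kwargs": {"targets": [[[0.85,0,0,-0.6,0],[0.85,-0.5,0.5,-0.3,0],[0.85,-0.8,0.8,0,0],[0.85,-0.9,0.9,0,0],[0.85,-0.9,0.9,0,0],[0.85,-0.5,0.8,0,0],[0.85,0,0.8,0,0],[0.85,0,0.5,0,0],[0.85,0,0.2,0,0],[0.85,0,0,0,0]]]}}

```text
time: 34.43
eef_pos: [0.5081, -0.425, 0.2035]
tcp_rot: [1.0, -0.001, 0.0, 0.0]
contact_force: [-0.2, 0.1, -0.2]
opening: 0.851
```

```bash
python3 go.py
python3 - <<'E'
from meas import *
d=grab('scene','s22');e=grab('top','t22')
cv2.imwrite('pics/s22c.png',cv2.resize(d['pixels'][140:380,200:500,::-1],None,fx=2.6,fy=2.5,interpolation=2))
E
```

```text
t 34.43 pos [ 0.5081 -0.425   0.2035] psi -0.15 tilt 0.02 open 0.851 F [-0.2  0.1 -0.2]
```

View pics/s22c.png

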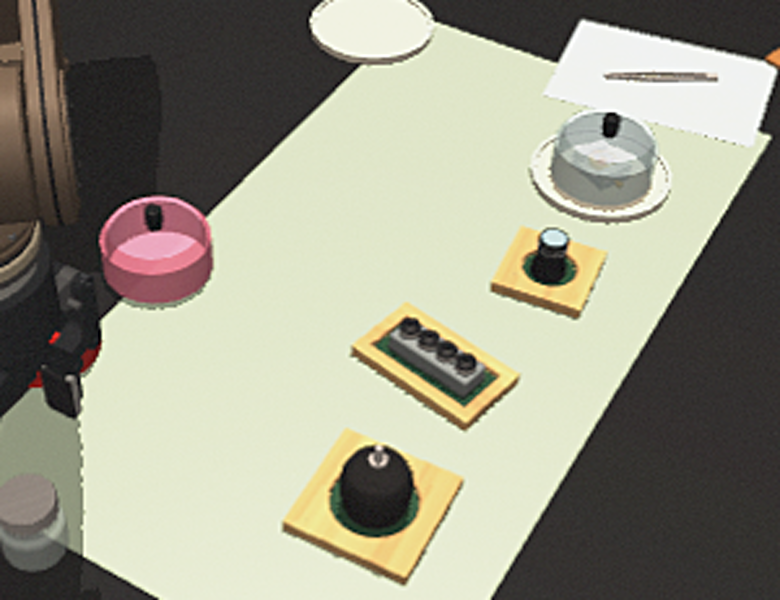

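View pics/t22.png

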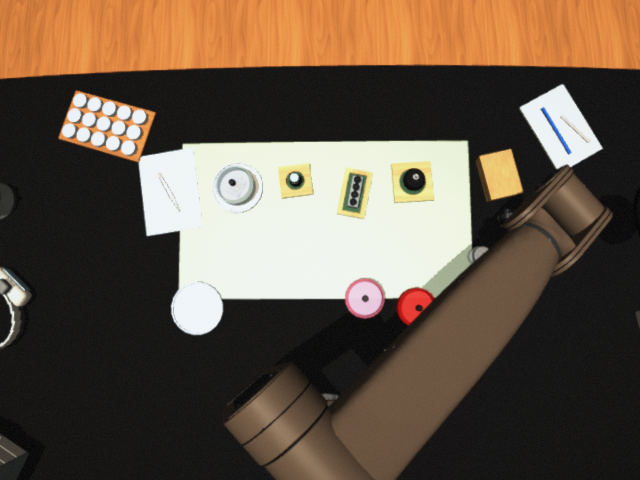

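All five look seated. I'll check positions and heights numerically.

```bash
python3 - <<'E'
from meas import *
for n in('t22','s22'):
    d=load(n); P=cloud(d); hsv=cv2.cvtColor(d['pixels'],cv2.COLOR_RGB2HSV).astype(int); S,V=hsv[...,1],hsv[...,2]
    def near(c,r,zr,m): 
        k=(np.hypot(P[...,0]-c[0],P[...,1]-c[1])<r)&(P[...,2]>zr[0])&(P[...,2]<zr[1])&m
        return k
    for nm,c,r,zr,m,z in(('knob',(.626,.2225),.03,(.06,.1),V<70,.069),('loupe',(.642,.073),.03,(.035,.07),(V>150),.049),('blower nozzle/ring',(.637,-.223),.03,(.04,.09),V>100,.062),('oil lids',(.6105,-.0765),.05,(.015,.05),V<70,.031)):
        k=near(c,r,zr,m); uv=np.argwhere(k)[:,::-1]
        if len(uv): print(n,nm,len(uv),'xy',plane(d,uv,z).mean(0)[:2].round(4),'block',c,'z med/max',np.median(P[k][:,2]).round(4),P[k][:,2].max().round(4))
E
python3 - <<'E'
import sys; sys.path.insert(0,'.')
import os; os.chdir('.')
from meas import *
e=load('t22');d=load('s22')
a=cv2.resize(e['pixels'][150:226,200:276,::-1],(380,380),interpolation=2)
b=cv2.resize(d['pixels'][175:235,395:465,::-1],(420,380),interpolation=2)
cv2.imwrite('pics/end.png',np.hstack([a,b]))
E
```

```text
t22 knob 24 xy [0.6267 0.2234] block (0.626, 0.2225) z med/max 0.0792 0.0831
t22 loupe 64 xy [0.6414 0.0742] block (0.642, 0.073) z med/max 0.0516 0.0572
t22 blower nozzle/ring 37 xy [ 0.6411 -0.2239] block (0.637, -0.223) z med/max 0.0655 0.0838
t22 oil lids 130 xy [ 0.6115 -0.0767] block (0.6105, -0.0765) z med/max 0.0392 0.0476
s22 knob 46 xy [0.627  0.2218] block (0.626, 0.2225) z med/max 0.0717 0.0796
s22 loupe 58 xy [0.6419 0.0724] block (0.642, 0.073) z med/max 0.0482 0.052
s22 blower nozzle/ring 81 xy [ 0.6339 -0.2214] block (0.637, -0.223) z med/max 0.0621 0.0813
s22 oil lids 159 xy [ 0.6095 -0.075 ] block (0.6105, -0.0765) z med/max 0.0354 0.0442
```

View pics/end.png

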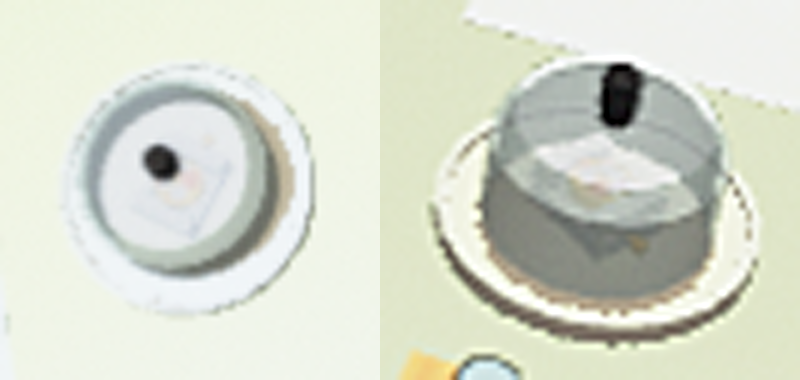

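```bash
python3 -c "
from plant import sign_off
print(sign_off())"
```

```text
the job is handed in; nothing more can be done
None
```

The job is done and handed in at about 34.5 s of the 128 s allowed. The order was: oil-cup stand, holder, loupe, cover, blower. Each was lowered slowly until light contact (5–10 N) before release. I used the right-hand one of the two trays and left the pink and red covers alone.

Last checks, from both cameras with the arm clear:

| Thing | Distance from its target centre | Seating |
|---|---|---|
| Cover | about 1 mm | flat on the tray floor, inside the rim |
| Loupe | about 1 mm | upright, down in its recess |
| Oil-cup stand | about 1–2 mm | level, down in its recess |
| Blower | about 4 mm | upright, down in its recess |
| Holder | not measured after placing | visible under the cover in the middle of the tray |

- **Disagreement:** for the blower the two views differ by about 7 mm in x (0.641 against 0.634 m). They fall on either side of the block centre at 0.637 m, so I put it down to which highlight pixels each view picked up. Both are inside the 14 mm limit.
- **Heights:** depth readings vary by 2–4 mm, so I judged seating mainly by the contact at set-down and by the pictures.
- **Holder:** it was set down with the tool at (0.627, 0.2225), against the tray centre at (0.626, 0.2225).
- **Jar:** the arm never went near enough to touch it, and it looks unmoved in the last pictures. I did not measure its final position.

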